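# Flush and throttle a worn gate valve on a water test rig

## Robot

A 6-joint arm with a two-finger parallel gripper is mounted at the origin on the work surface. World frame = base frame: x ahead of the robot, y to its left, z up, the work surface at z = 0. Lengths are in mm, angles in rad, forces in N, time in s.
With the tool pointing down it reaches from about 375 to 975 mm from the base axis. Payload 3.8 kg.
Tool frame: the origin (TCP) lies midway between the tips of the shut fingers; the grasp point (between the pads) lies 19 mm behind it; z points along the fingers, x is the direction in which the jaws open and shut, and the axes are right-handed (so a half turn about z gives the same grasp; the last joint's range is limited). The gripper opens to 85 mm and grips with 20 to 120 N. Pads are 22 mm wide; open, the fingers measure 114 mm over their backs; the gripper's body (76 mm by 85 mm) begins 54 mm behind the grasp point. The pads swing forward as they close: fully open they stand 13 mm farther back than shut.
Start: joints at [1.13, 0.264, 1.604, -0, 1.274, -0.037], TCP at [265.215, 620.708, 231.28] pointing down, gripper open.
Joint ranges: [-2.63, 2.63], [-0.94, 2.18], [0.31, 2.57], [-1.31, 4.45], [0, 2.66], [-2.55, 2.55]. Speed limits (rad/s): [2.57, 2.57, 3.14, 3.14, 3.14, 3.14].

## Interface

Orientations are given as a unit quaternion [w, x, y, z].
In Python, from station import telemetry, imaging, close_job gives the robot as it stands.
- The arm moves only by the tool move_arm, never from a script. Its argument "plan" is a list of rows, each a list of 7 numbers: the shift along the world's x, y, z in mm, then the turn, a rotation vector about the world's x, y, z in rad, then the finger opening in mm, from 0 to 85.4. In form: [[tx, ty, tz, ax, ay, az, hand], ...]. A call has exactly 8 rows; each row shifts and turns the commanded pose from where the row before left it; what a row does not reach is not made up. A row lasts 1/8 s, in which the tool goes at most 62.5 mm and 10.7 degrees, less where a joint would pass 70% of its speed; a pose out of reach is approached as far as the arm can. A call is refused whole if a number of a shift passes 62.5 or a number of a turn 0.188, either way. A call with a gripper value outside its range is refused whole. The fingers move at their own pace and stop on an object; the grip force is fixed at half the most. Time passes only in rows, so rows that do not move let the fingers close, or fill a call up. It gives the time, the measured TCP pose, the force and the opening at its end, in the units of the state.
- telemetry.get_obs(): the state, without advancing time (a new reading comes with each control period).
- imaging.camera(name): name is "scene" or "side" or "wrist"; returns a dict with "image" (384x512x3 uint8, red, green, blue), "z_map" (384x512 float32, mm along the optical axis (not along the pixel's ray), 0 where there is no reading), "fovy" (degrees; the focal length in pixels is half the picture's height over the tangent of half this angle, whatever the lens; pixels are square), "cx", "cy" (the principal point, pixels), "D" ([k1, k2, p1, p2, k3] as OpenCV has them; the pictures are not rectified), "origin" and "attitude" of the camera in the world; the wrist camera has in their place "hand_eye" (4x4, takes a point from camera to tool coordinates, whose origin is the TCP and whose axes are the tool frame's). Camera axes: x right, y down, z forward; pixel columns grow to the right and rows downward; lengths in mm; the calibration is good to about 2 mm. A picture is of the moment at which its call begins: read the wrist's pose just before it.
- close_job(): hands the job in, once; it reports no verdict.
The state is a dict: "time_s": time; "qpos": joint angles; "joint_velocities": joint speeds; "joint_efforts": joint torques, N m; "tool_pos": TCP position; "eef_rot": TCP orientation; "ft_force": force on the tool from outside, world axes, zero at the start; "wrist_torque": the same for the moment, N m; "finger_gap": finger opening in mm.
Only numpy, scipy, OpenCV 4.12 (cv2) and the standard library are available. Lean on these libraries where they do the work, as an engineer would, in place of code of your own. Each camera call takes 0.05 s, during which the arm holds its last target.

## Task

The gate valve on the free-standing water test rig is shut and its handwheel is worn: the wheel has a lot of free play before the stem moves. Using the black handle on the wheel, open the stem (counter-clockwise from above) by half a turn, not counting the play, and leave it there for a second to flush; then turn back clockwise, again not counting the play, until the stem is only a quarter turn open, and let go. Do not shift or rock the rig, and leave the other things on the bench alone.

Things in the scene. Friction and masses are not known exactly. Their poses are not given: they have to be found in the camera images.
- rig: the test rig, standing free on the bench (about 3.5 kg): a metal plate 170 x 250 x 12 mm with a grey pipe (along y) and a brass gate valve at its middle. Origin: centre of the plate's underside, under the vertical stem (z up). Only the wheel and its handle rise above 144 mm. Pushed sideways at the handle with more than about 20 N it may rock or slide. When shut, the stem is against a solid stop clockwise
- wheel_hub (a point): point on the vertical axis of the blue handwheel, 195 mm above the bench, level with the handle's middle. Rim: a ring of 60 mm radius, 12 mm thick, top 166 mm above the bench. Counter-clockwise from above opens. The wheel has free play on the stem, between 30 and 100 degrees end to end, and starts anywhere in it; in the play the handle moves with about 0.5 N
- handle (a point): centre, half-way up, of the black upright handle on the wheel's rim: a round post 22 mm in diameter and 50 mm tall, 60 mm from the wheel's axis, spanning 170 to 220 mm above the bench. It spins freely on its pin, so it can be held without turning the wrist. With the play taken up the stem needs 7 to 9 N here to turn, either way (less is felt when halted), and stays where left
- collar_mark (a point): centre of the red indicator collar (34 mm in diameter, 6 mm thick) round the stem below the wheel. It does not turn; it rises 3 mm for each full turn of the stem. Shut: its centre is 106 mm above the bench (rig frame); half a turn open 107.5 mm; a quarter turn open 106.75 mm
- cap: bystander: brass screw cap, 32 mm in diameter, 24 mm tall, standing loose on the rig's plate
- spanner: bystander: steel spanner 160 mm long
- driver: bystander: screwdriver
- board: bystander: green circuit board 100 x 160 mm
- small_board: bystander: dark green circuit board 90 x 120 mm
- fan: bystander: black cooling fan 80 x 80 x 25 mm
- pen: bystander: green pen 130 mm long
- jar: bystander: small clear jar 50 mm in diameter, 60 mm tall

How it is judged (in metres and radians):
On the way:
1. the stem is half a turn open (collar up 1.5 mm, within 0.125 mm, that is 15 degrees of stem) and stays so for half a second (z of collar_mark in the frame of rig between 0.107375 and 0.107625 m), for 0.5 s.
At the end, for the whole second after the job is handed in: The valve is a quarter turn open: the red collar is 0.75 mm above its shut height, within 0.125 mm (15 degrees of stem), and the handle is let go (z of collar_mark in the frame of rig between 0.106625 and 0.106875 m); the robot touches nothing.
It fails at once if the rig is shifted by more than 6 mm or rocked by more than 2 degrees (distance of rig from where it was at the start of the episode above 0.006 m or angle between rig's own z axis and vertical above 0.035 rad).
It fails at once if a bystander is moved by more than 20 mm (distance of any of cap, spanner, driver, board, small_board, fan, pen, jar from where it was at the start of the episode above 0.02 m).
It also fails if it takes over 72 s, if anything falls off the work surface, if the arm or the gripper's body presses on something with over 40 N, if the wrist force passes 120 N, or if a joint passes its speed limit or range.

## Working session

There is one attempt and no reset: what is moved stays moved. The work goes in short steps, Python scripts to look and compute and a tool call to move; the robot and the scene stay as the last step left them, time stands still between calls to the robot, and variables do not carry over. Pictures are saved under pics/ and viewed, and the job is handed in when it is done.

Besides the shell and the picture viewer there is one more tool, called after "Request:" as name(argument=value, ...) on one line, values as JSON. move_arm: Moves the arm, as the interface text tells. Its arguments: {"type":"object","properties":{"plan":{"type":"array","items":{"type":"array","items":{"type":"number"}}}},"required":["plan"]}

```bash
mkdir -p pics; ls; cat > h.py <<'E'
import numpy as np, cv2
from station import telemetry, imaging
def R(q):
    w,x,y,z=q
    return np.array([[1-2*(y*y+z*z),2*(x*y-z*w),2*(x*z+y*w)],[2*(x*y+z*w),1-2*(x*x+z*z),2*(y*z-x*w)],[2*(x*z-y*w),2*(y*z+x*w),1-2*(x*x+y*y)]])
def shot(name,fn=None):
    o=telemetry.get_obs(); c=imaging.camera(name)
    f=c['image'].shape[0]/2/np.tan(np.radians(c['fovy'])/2)
    c['K']=np.array([[f,0,c['cx']],[0,f,c['cy']],[0,0,1.]])
    if name=='wrist':
        T=np.array(c['hand_eye']);Rt=R(o['eef_rot'])
        c['R']=Rt@T[:3,:3]; c['o']=Rt@T[:3,3]+np.array(o['tool_pos'])
    else:
        a=np.array(c['attitude']); c['R']=R(a) if a.size==4 else a.reshape(3,3); c['o']=np.array(c['origin'])
    if fn: cv2.imwrite('pics/'+fn,c['image'][:,:,::-1])
    return c
def ray(c,uv):
    p=cv2.undistortPoints(np.array(uv,float).reshape(-1,1,2),c['K'],np.array(c['D'],float)).reshape(-1,2)
    return np.c_[p,np.ones(len(p))]@c['R'].T
def onz(c,uv,z):
    d=ray(c,uv); return c['o']+d*((z-c['o'][2])/d[:,2])[:,None]
def cloud(c):
    h,w=c['z_map'].shape; u,v=np.meshgrid(np.arange(w),np.arange(h))
    d=ray(c,np.c_[u.ravel(),v.ravel()])
    return (c['o']+d*c['z_map'].reshape(-1,1)).reshape(h,w,3)
def proj(c,P):
    rv=cv2.Rodrigues(c['R'].T)[0]; t=-c['R'].T@c['o']
    return cv2.projectPoints(np.array(P,float).reshape(-1,3),rv,t,c['K'],np.array(c['D'],float))[0].reshape(-1,2)
E
python3 - <<'E'
from h import *
o=telemetry.get_obs();print({k:np.round(v,3) for k,v in o.items()})
for n in ['scene','side','wrist']:
    c=shot(n,n+'0.png'); print(n,np.round(c['o']),c['fovy'],np.round(c['R'],2).tolist())
E
```

```text
pics
{'time_s': np.float64(0.0), 'qpos': array([ 1.13 ,  0.265,  1.605, -0.   ,  1.274, -0.037]), 'joint_velocities': array([ 0.001, -0.   ,  0.001,  0.001, -0.001,  0.   ]), 'joint_efforts': array([-0.0000e+00, -5.1512e+01, -3.6731e+01,  0.0000e+00,  1.3000e-02,
        0.0000e+00]), 'tool_pos': array([264.902, 620.031, 229.975]), 'eef_rot': array([ 0.001,  0.835,  0.551, -0.001]), 'ft_force': array([-0.273, -1.178,  0.015]), 'wrist_torque': array([-0.012, -0.024,  0.032]), 'finger_gap': np.float64(85.096)}
scene [1251. 1232. 1206.] 48.231709069744305 [[-0.85, 0.33, -0.41], [0.53, 0.51, -0.68], [-0.01, -0.79, -0.61]]
side [ 413. -936. 1173.] 54.42186015919396 [[0.99, -0.1, 0.09], [-0.14, -0.71, 0.69], [-0.01, -0.7, -0.71]]
wrist [197. 650. 373.] 66.93551622438838 [[0.39, 0.88, 0.27], [0.92, -0.37, -0.12], [-0.0, 0.29, -0.96]]
```

View pics/scene0.png

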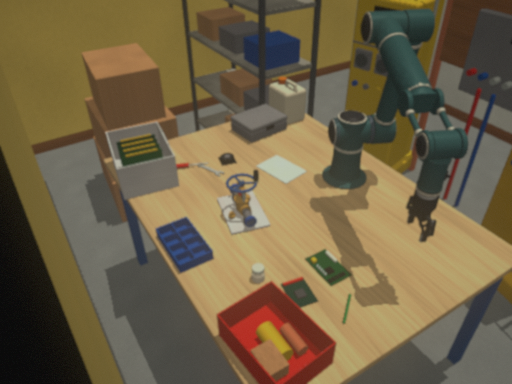

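View pics/side0.png

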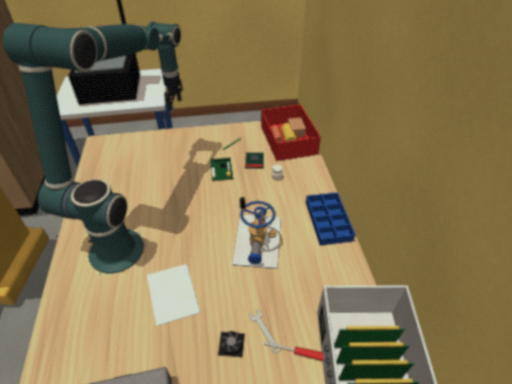

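View pics/wrist0.png

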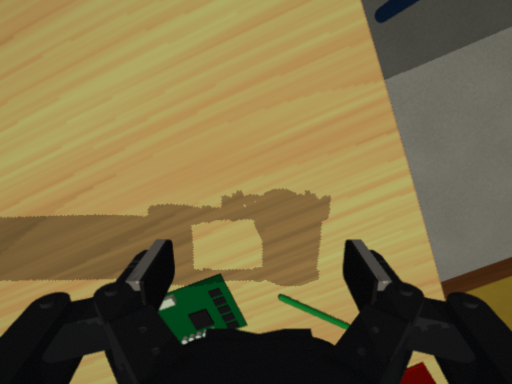

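```bash
python3 - <<'E'
from h import *
for n,(x,y) in {'scene':(195,150),'side':(210,170)}.items():
    c=shot(n); P=cloud(c)
    im=c['image'];cr=im[y:y+110,x:x+90]
    cv2.imwrite(f'pics/{n}_z.png',cv2.resize(cr,None,fx=5,fy=5,interpolation=cv2.INTER_CUBIC)[:,:,::-1])
    hsv=cv2.cvtColor(im,cv2.COLOR_RGB2HSV)
    sub=np.zeros(im.shape[:2],bool);sub[y:y+110,x:x+90]=1
    blue=sub&(hsv[...,0]>100)&(hsv[...,0]<130)&(hsv[...,1]>100)
    z=P[...,2]
    ring=blue&(z>145)&(z<180)
    print(n,'ring n',ring.sum(),np.median(P[ring],0))
    # circle fit from depth
    q=P[ring]; A=np.c_[2*q[:,:2],np.ones(len(q))];s=np.linalg.lstsq(A,(q[:,:2]**2).sum(1),rcond=None)[0]
    print('fit',s[:2],np.sqrt(s[2]+s[0]**2+s[1]**2))
    blk=sub&(im.max(2)<50)&(z>150)
    print('black',blk.sum(),P[blk].mean(0) if blk.sum() else 0, P[blk].min(0),P[blk].max(0), np.argwhere(blk).mean(0)[::-1])
    pl=sub&(z>3)&(z<22)&(hsv[...,1]<60)&(im.min(2)>120)
    print('plate',pl.sum(),cv2.minAreaRect(P[pl][:,:2].astype(np.float32)))
E
```

```text
scene ring n 0 [nan nan nan]
fit [0. 0.] 0.0
  return _methods._mean(a, axis=axis, dtype=dtype,
  ret = um.true_divide(
Traceback (most recent call last):
ValueError: zero-size array to reduction operation minimum which has no identity
```

```bash
ls pics
```

```text
scene0.png
scene_z.png
side0.png
wrist0.png
```

```bash
python3 - <<'E'
from h import *
for n,(x,y) in {'scene':(195,150),'side':(210,170)}.items():
    c=shot(n); P=cloud(c)
    print(n,c['z_map'].min(),c['z_map'].max(),(c['z_map']>0).mean(),P[300,250],P[230,258],c['D'],c['attitude'])
    im=c['image'];cr=im[y:y+110,x:x+90]
    cv2.imwrite(f'pics/{n}_z.png',cv2.resize(cr,None,fx=5,fy=5,interpolation=cv2.INTER_CUBIC)[:,:,::-1])
E
```

```text
scene 0.0 3999.9902 0.8631439208984375 [802.36885227 449.22392609  76.91687523] [554.47335212 102.06554099  -0.84177457] [-0.03690827  0.          0.          0.          0.        ] [-0.116857    0.24931776  0.86195745 -0.42569291]
side 0.0 3539.7002 0.9958394368489584 [ 487.71146575 -284.13013469   -3.17973568] [551.42269258 -46.78383442  84.74802442] [-0.05911516  0.          0.          0.          0.        ] [-0.37713974  0.92357357 -0.06546844  0.02216653]
```

View pics/scene_z.png

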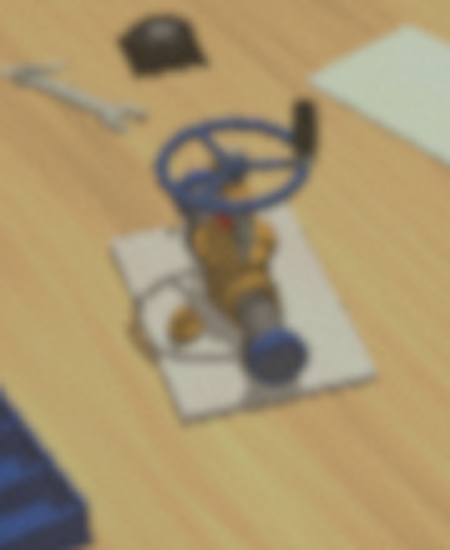

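View pics/side_z.png

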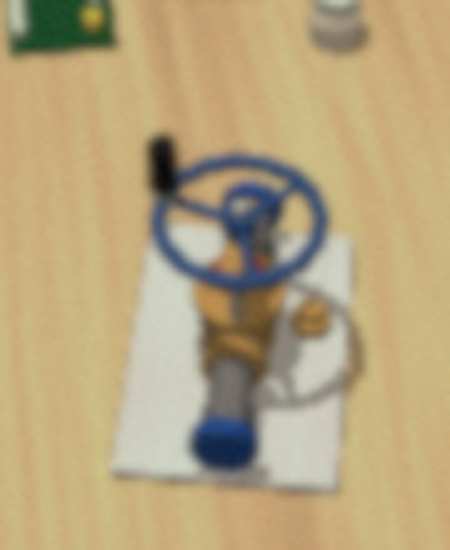

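```bash
cat > loc.py <<'E'
from h import *
from scipy.optimize import least_squares
def tri(cs,uvs):
    A=np.zeros((3,3));b=np.zeros(3)
    for c,uv in zip(cs,uvs):
        d=ray(c,[uv])[0];d/=np.linalg.norm(d);M=np.eye(3)-np.outer(d,d);A+=M;b+=M@c['o']
    p=np.linalg.solve(A,b)
    return p,[proj(c,p)[0]-uv for c,uv in zip(cs,uvs)]
if __name__=='__main__':
    cs=[];uvs=[]
    for n,(x,y) in {'scene':(195,150),'side':(210,170)}.items():
        c=shot(n);im=c['image'];hsv=cv2.cvtColor(im,cv2.COLOR_RGB2HSV)
        box={'scene':(250,165,262,185),'side':(236,194,248,212)}[n]
        m=np.zeros(im.shape[:2],np.uint8);s=np.s_[box[1]:box[3],box[0]:box[2]]
        m[s]=(im[s].max(2)<75)
        ys,xs=np.nonzero(m);print(n,'handle px',xs.mean(),ys.mean(),len(xs),xs.min(),xs.max(),ys.min(),ys.max())
        cs.append(c);uvs.append((xs.mean(),ys.mean()))
        # ring: blue pixels -> z=160 plane
        b=(hsv[...,0]>100)&(hsv[...,0]<130)&(hsv[...,1]>90)
        ys,xs=np.nonzero(b);g=onz(c,np.c_[xs,ys],160)[:,:2]
        ctr=np.array({'scene':onz(c,[(241.5,183)],160)[0,:2],'side':onz(c,[(257.8,214)],160)[0,:2]}[n])
        for k in range(6):
            r=np.linalg.norm(g-ctr,axis=1);k2=abs(r-60)<(14 if k<3 else 9)
            f=least_squares(lambda p:np.linalg.norm(g[k2]-p,axis=1)-60,ctr,loss='soft_l1',f_scale=3);ctr=f.x
        print('wheel',ctr,k2.sum(),'meanr',np.linalg.norm(g[k2]-ctr,axis=1).mean())
    p,e=tri(cs,uvs);print('handle',p,e)
    for c,uv in zip(cs,uvs): print(onz(c,[uv],195))
E
python3 loc.py
```

```text
scene handle px 255.17391304347825 175.56521739130434 23 253 256 171 180
wheel [551.36458994 -29.03139575] 0 meanr nan
side handle px 242.57142857142858 203.6122448979592 49 240 245 198 209
wheel [550.8772957  -30.10879772] 69 meanr 59.459305651203294
handle [500.27278767  -4.08115735 192.6546654 ] [array([-0.14481535,  0.04856956]), array([-0.16387828, -0.05609913])]
[[501.32816324  -1.19084811 195.        ]]
[[500.61708046  -6.6748614  195.        ]]loc.py:25: RuntimeWarning: Mean of empty slice.
  print('wheel',ctr,k2.sum(),'meanr',np.linalg.norm(g[k2]-ctr,axis=1).mean())
  ret = ret.dtype.type(ret / rcount)
```

Request:
move_arm(plan=[[4,-10,15,0,0,0,85],[10,-30,15,0,0,0,85],[14,-40,15,0,0,0,85],[14,-42,15,0,0,0,85],[14,-42,15,0,0,0,85],[14,-42,10,0,0,0,85],[14,-42,5,0,0,0,85],[14,-42,0,0,0,0,85]])

```text
time_s: 1.4
tool_pos: [363.9, 329.1, 323.6]
eef_rot: [0.0, 0.835, 0.551, 0.002]
ft_force: [0.0, 0.1, -0.4]
finger_gap: 85.0
```

Request:
move_arm(plan=[[16,-44,0,0,0,0,85],[18,-44,0,0,0,0,85],[18,-44,0,0,0,0,85],[18,-44,0,0,0,0,85],[18,-44,0,0,0,0,85],[18,-42,0,0,0,0,85],[14,-32,0,0,0,0,85],[6,-16,0,0,0,0,85]])

```text
time_s: 2.4
tool_pos: [489.5, 18.8, 322.4]
eef_rot: [0.0, 0.835, 0.55, 0.001]
ft_force: [-0.7, -0.2, -0.3]
finger_gap: 85.1
```

```bash
python3 - <<'E'
from h import *
o=telemetry.get_obs();print({k:np.round(v,3) for k,v in o.items()})
c=shot('wrist','w1.png'); print(c['o'],proj(c,[[501,-4,195],[551,-30,160]]))
for i in range(3):
    shot('side');print(np.round(telemetry.get_obs()['ft_force'],2))
E
```

```text
{'time_s': np.float64(2.4), 'qpos': array([-0.012, -0.138,  1.864, -0.   ,  1.414, -1.177]), 'joint_velocities': array([-0.236,  0.083, -0.064,  0.019, -0.007, -0.249]), 'joint_efforts': array([  0.543, -30.375, -37.881,  -0.185,  -0.059,   0.155]), 'tool_pos': array([489.523,  18.845, 322.426]), 'eef_rot': array([0.   , 0.835, 0.55 , 0.001]), 'ft_force': array([-0.684, -0.211, -0.288]), 'wrist_torque': array([0.059, 0.043, 0.007]), 'finger_gap': np.float64(85.055)}
[421.06288337  48.48184092 465.35449727] [[241.44295406 199.25969563]
 [240.38222263 235.1675434 ]]
[-0.32 -0.24 -0.72]
[0.93 0.69 0.01]
[-0.07  0.22 -1.06]
```

View pics/w1.png

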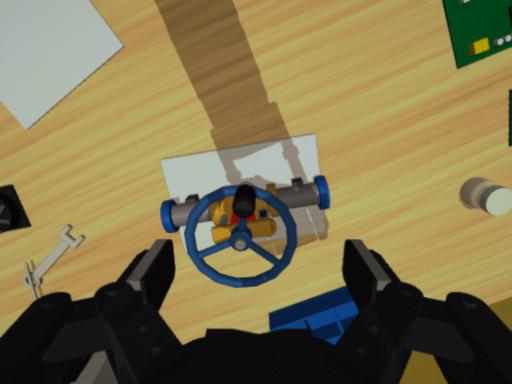

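```bash
cat > wl.py <<'E'
from h import *
from scipy.optimize import least_squares
def meas(fn=None):
    c=shot('wrist',fn);im=c['image'];hsv=cv2.cvtColor(im,cv2.COLOR_RGB2HSV)
    b=(hsv[...,0]>100)&(hsv[...,0]<130)&(hsv[...,1]>120)&(im[...,2]>60)
    ys,xs=np.nonzero(b)
    for z in (160,):
        g=onz(c,np.c_[xs,ys],z)[:,:2];ctr=np.array([551,-30.])
        for k in range(8):
            k2=abs(np.linalg.norm(g-ctr,axis=1)-58)<(14 if k<4 else 8)
            f=least_squares(lambda p:np.linalg.norm(g[k2]-p[:2],axis=1)-p[2],[*ctr,58],loss='soft_l1',f_scale=2);ctr=f.x[:2]
        print('wheel',f.x.round(1),k2.sum())
    m=((im.max(2)<60)).astype(np.uint8)
    pr=proj(c,[[501,-4,195]])[0].astype(int)
    n,l,st,ce=cv2.connectedComponentsWithStats(m)
    for i in range(1,n):
        if st[i,4]>60: print('blk',st[i],ce[i].round(1))
    return c
if __name__=='__main__':
    print(telemetry.get_obs()['tool_pos'])
    c=meas('w2.png');P=cloud(c)
    z=P[...,2];top=(z>205)&(z<228)&(c['image'].max(2)<80)
    top[280:]=0
    print('top',top.sum(),P[top].mean(0),P[top].min(0),P[top].max(0))
    cv2.imwrite('pics/w2z.png',cv2.resize(c['image'][150:300,160:340],None,fx=4,fy=4)[:,:,::-1])
E
python3 wl.py
```

```text
[488.86997095  21.22890226 321.63439902]
wheel [554.9 -31.3  59.7] 2482
blk [442   2  16  68 112] [449.2  35.6]
blk [506   6   6  25  99] [509.3  17. ]
blk [508  92   4  56 215] [509.5 119.7]
blk [275 179  36  14 147] [294.2 186.4]
blk [  0 186  29  47 891] [ 10.5 211. ]
blk [230 186  25  35 671] [242.4 202.6]
blk [185 196  13   9  70] [191.5 199.8]
blk [168 201  10  32  95] [171.2 215.3]
blk [258 211   8   9  61] [261.3 214.8]
blk [229 227  21  13  88] [239.9 232.1]
blk [    0   240   512   144 38571] [256.1 336.9]
top 487 [4.99919722e+02 4.13035676e-01 2.17865868e+02] [491.16955586 -11.13932573 205.01450151] [512.07580271  10.06769123 222.01682591]
```

View pics/w2z.png

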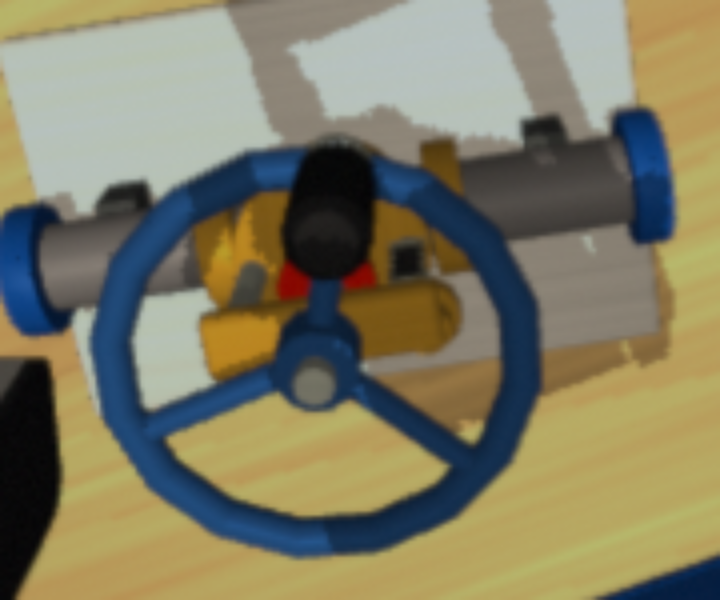

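Request:
move_arm(plan=[[4,-8,-10,0,0,0,60],[5,-9,-20,0,0,0,60],[3,-5,-25,0,0,0,60],[0,0,-25,0,0,0,60],[0,0,-25,0,0,0,60],[0,0,-22,0,0,0,60],[0,0,-15,0,0,0,60],[0,0,-5,0,0,0,60]])

```text
time_s: 3.65
tool_pos: [500.4, -1.0, 172.9]
eef_rot: [-0.001, 0.834, 0.551, -0.001]
ft_force: [-0.8, -0.5, -0.5]
finger_gap: 59.9
```

```bash
python3 - <<'E'
from h import *
o=telemetry.get_obs();print(o['tool_pos'],o['ft_force'])
c=shot('wrist','w3.png');t=o['tool_pos'];print(proj(c,[[501,-1,220]]))
for n,b in (('scene',(195,130)),('side',(200,150))):
    c=shot(n);x,y=b;cv2.imwrite(f'pics/{n}3.png',cv2.resize(c['image'][y:y+110,x:x+110],None,fx=5,fy=5)[:,:,::-1])
E
```

```text
[500.39679444  -0.96651979 172.87708289] [-0.78637145 -0.47216504 -0.5019449 ]
[[258.21685385 299.42220359]]
```

View pics/w3.png

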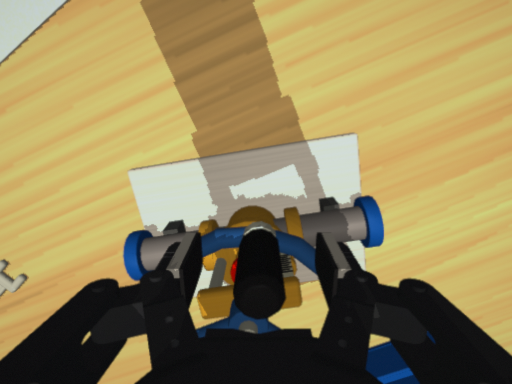

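View pics/side3.png

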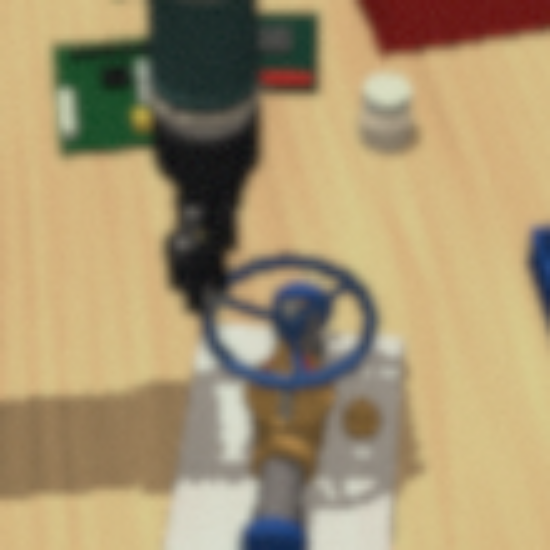

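Request:
move_arm(plan=[[0,0,0,0,0,0,40],[0,0,0,0,0,0,30],[0,0,0,0,0,0,24],[0,0,0,0,0,0,18],[0,0,0,0,0,0,10],[0,0,0,0,0,0,10],[0,0,0,0,0,0,10],[0,0,0,0,0,0,10]])

```text
time_s: 4.8
tool_pos: [501.5, -1.3, 174.8]
eef_rot: [0.0, 0.835, 0.551, 0.0]
ft_force: [-0.7, 1.0, 4.7]
finger_gap: 20.6
```

```bash
cat > st.py <<'E'
from h import *
F=[];T=[];Q=[]
for i in range(3):
    o=telemetry.get_obs();F.append(o['ft_force']);T.append(o['tool_pos']); Q.append(o['finger_gap'])
    if i<2: imaging.camera('side')
F=np.mean(F,0);T=np.mean(T,0)
C=np.array([553.5,-31]);d=T[:2]-C;a=np.arctan2(d[1],d[0]);er=d/np.linalg.norm(d);et=np.array([-er[1],er[0]])
print('t',round(o['time_s'],2),'pos',T.round(1),'ang %.1f r %.1f'%(np.degrees(a)%360,np.linalg.norm(d)),'F',F.round(1),'Frad %.1f Ftan(ccw) %.1f'%(F[:2]@er,F[:2]@et),'gap %.1f'%Q[-1],'tq',np.round(o['wrist_torque'],2))
E
python3 st.py
```

```text
t 4.9 pos [501.4  -1.3 174.7] ang 150.3 r 59.9 F [-1.2  0.4  5.4] Frad 1.2 Ftan(ccw) 0.2 gap 20.7 tq [-0.    0.22  0.02]
```

```bash
cat > arc.py <<'E'
import sys,numpy as np,json
# arc.py a0 per_row nrows [cx cy r0x r0y]
a,s,n=map(float,sys.argv[1:4]);
C=np.array([553.5,-31.]);R=60
for call in range(int(n)//8):
    rows=[];acc=C+R*np.array([np.cos(np.radians(a)),np.sin(np.radians(a))]);p0=acc.copy()
    for i in range(8):
        a+=s;p=C+R*np.array([np.cos(np.radians(a)),np.sin(np.radians(a))])
        d=np.round(p-acc,1);acc=acc+d;rows.append([float(d[0]),float(d[1]),0,0,0,0,10])
    print('to',a,json.dumps(rows))
E
python3 arc.py 150.3 1 48
```

```text
to 158.3 [[-0.5, -0.9, 0, 0, 0, 0, 10], [-0.5, -0.9, 0, 0, 0, 0, 10], [-0.5, -1.0, 0, 0, 0, 0, 10], [-0.4, -0.9, 0, 0, 0, 0, 10], [-0.5, -1.0, 0, 0, 0, 0, 10], [-0.4, -0.9, 0, 0, 0, 0, 10], [-0.4, -1.0, 0, 0, 0, 0, 10], [-0.4, -0.9, 0, 0, 0, 0, 10]]
to 166.3 [[-0.4, -1.0, 0, 0, 0, 0, 10], [-0.3, -1.0, 0, 0, 0, 0, 10], [-0.4, -0.9, 0, 0, 0, 0, 10], [-0.3, -1.0, 0, 0, 0, 0, 10], [-0.3, -1.0, 0, 0, 0, 0, 10], [-0.3, -1.0, 0, 0, 0, 0, 10], [-0.3, -1.1, 0, 0, 0, 0, 10], [-0.2, -1.0, 0, 0, 0, 0, 10]]
to 174.3 [[-0.2, -1.0, 0, 0, 0, 0, 10], [-0.3, -1.0, 0, 0, 0, 0, 10], [-0.2, -1.1, 0, 0, 0, 0, 10], [-0.1, -1.0, 0, 0, 0, 0, 10], [-0.2, -1.0, 0, 0, 0, 0, 10], [-0.2, -1.1, 0, 0, 0, 0, 10], [-0.1, -1.0, 0, 0, 0, 0, 10], [-0.1, -1.1, 0, 0, 0, 0, 10]]
to 182.3 [[-0.1, -1.0, 0, 0, 0, 0, 10], [-0.1, -1.1, 0, 0, 0, 0, 10], [-0.0, -1.0, 0, 0, 0, 0, 10], [-0.1, -1.1, 0, 0, 0, 0, 10], [0.0, -1.0, 0, 0, 0, 0, 10], [0.0, -1.1, 0, 0, 0, 0, 10], [0.0, -1.0, 0, 0, 0, 0, 10], [0.1, -1.1, 0, 0, 0, 0, 10]]
to 190.3 [[0.1, -1.0, 0, 0, 0, 0, 10], [0.0, -1.1, 0, 0, 0, 0, 10], [0.1, -1.0, 0, 0, 0, 0, 10], [0.1, -1.1, 0, 0, 0, 0, 10], [0.1, -1.0, 0, 0, 0, 0, 10], [0.2, -1.1, 0, 0, 0, 0, 10], [0.1, -1.0, 0, 0, 0, 0, 10], [0.2, -1.0, 0, 0, 0, 0, 10]]
to 198.3 [[0.2, -1.0, 0, 0, 0, 0, 10], [0.2, -1.1, 0, 0, 0, 0, 10], [0.2, -1.0, 0, 0, 0, 0, 10], [0.3, -1.0, 0, 0, 0, 0, 10], [0.3, -1.0, 0, 0, 0, 0, 10], [0.2, -1.0, 0, 0, 0, 0, 10], [0.3, -1.0, 0, 0, 0, 0, 10], [0.4, -1.0, 0, 0, 0, 0, 10]]
```

Request:
move_arm(plan=[[-0.5,-0.9,0.2,0,0,0,10],[-0.5,-0.9,0.2,0,0,0,10],[-0.5,-1.0,0.2,0,0,0,10],[-0.4,-0.9,0,0,0,0,10],[-0.5,-1.0,0,0,0,0,10],[-0.4,-0.9,0,0,0,0,10],[-0.4,-1.0,0,0,0,0,10],[-0.4,-0.9,0,0,0,0,10]])

```text
time_s: 5.9
tool_pos: [497.7, -8.9, 174.9]
eef_rot: [0.0, 0.835, 0.551, 0.0]
ft_force: [1.5, 0.3, 1.5]
finger_gap: 21.0
```

```bash
python3 st.py
```

```text
t 6.0 pos [497.7  -9.  174.9] ang 158.5 r 60.0 F [ 1.4 -0.1  1.8] Frad -1.3 Ftan(ccw) -0.4 gap 20.4 tq [-0.12 -0.26  0.02]
```

Request:
move_arm(plan=[[-0.4,-1.0,0,0,0,0,10],[-0.3,-1.0,0,0,0,0,10],[-0.4,-0.9,0,0,0,0,10],[-0.3,-1.0,0,0,0,0,10],[-0.3,-1.0,0,0,0,0,10],[-0.3,-1.0,0,0,0,0,10],[-0.3,-1.1,0,0,0,0,10],[-0.2,-1.0,0,0,0,0,10]])

```text
time_s: 7.0
tool_pos: [495.2, -16.9, 174.9]
eef_rot: [0.0, 0.835, 0.551, 0.0]
ft_force: [2.7, 0.8, 0.6]
finger_gap: 20.5
```

```bash
python3 st.py
```

```text
t 7.1 pos [495.2 -16.9 174.9] ang 166.4 r 60.0 F [ 3.2 -0.1  0.6] Frad -3.2 Ftan(ccw) -0.6 gap 20.5 tq [-0.06 -0.56  0.  ]
```

Request:
move_arm(plan=[[0,-1.0,0,0,0,0,10],[-0.1,-1.0,0,0,0,0,10],[-0.1,-1.1,0,0,0,0,10],[0,-1.0,0,0,0,0,10],[-0.1,-1.0,0,0,0,0,10],[-0.1,-1.1,0,0,0,0,10],[0,-1.0,0,0,0,0,10],[0,-1.1,0,0,0,0,10]])

```text
time_s: 8.1
tool_pos: [494.0, -25.1, 174.8]
eef_rot: [-0.0, 0.835, 0.551, -0.001]
ft_force: [-3.1, 1.2, 5.9]
finger_gap: 20.4
```

```bash
python3 st.py
```

```text
t 8.2 pos [494.  -25.2 174.8] ang 174.4 r 59.7 F [-3.6  0.9  6. ] Frad 3.6 Ftan(ccw) -0.6 gap 20.0 tq [ 0.09  0.55 -0.02]
```

```bash
cat > fit.py <<'E'
import numpy as np,sys
from scipy.optimize import least_squares
P=np.array(eval(sys.argv[1]))
f=least_squares(lambda c:np.linalg.norm(P-c,axis=1)-60,[553,-31]);print(f.x,f.fun)
E
python3 fit.py "[(501.4,-1.3),(497.7,-9),(495.2,-16.9),(494,-25.2)]"
```

```text
[553.68988982 -30.63432469] [-0.04388954  0.02425982  0.08076968 -0.06324307]
```

```bash
cat > arc.py <<'E'
import sys,numpy as np,json
# arc.py cmdx cmdy a_target_first_from per_row_deg ncalls
x,y,a,s,n=map(float,sys.argv[1:6]);
C=np.array([553.7,-30.6]);R=60
if len(sys.argv)>6: C=np.array(eval(sys.argv[6]))
acc=np.array([x,y])
for call in range(int(n)):
    rows=[]
    for i in range(8):
        a+=s;p=C+R*np.array([np.cos(np.radians(a)),np.sin(np.radians(a))])
        d=np.round(p-acc,1)+0;acc=acc+d;rows.append([float(d[0]),float(d[1]),0,0,0,0,10])
    print('to',a,'cmd',acc.round(1),json.dumps(rows))
E
python3 arc.py 494.7 -25.1 174.7 1 5
```

```text
to 182.7 cmd [493.8 -33.4] [[-0.8, -1.0, 0, 0, 0, 0, 10], [-0.1, -1.0, 0, 0, 0, 0, 10], [-0.1, -1.1, 0, 0, 0, 0, 10], [0.0, -1.0, 0, 0, 0, 0, 10], [0.0, -1.1, 0, 0, 0, 0, 10], [0.0, -1.0, 0, 0, 0, 0, 10], [0.0, -1.1, 0, 0, 0, 0, 10], [0.1, -1.0, 0, 0, 0, 0, 10]]
to 190.7 cmd [494.7 -41.7] [[0.0, -1.1, 0, 0, 0, 0, 10], [0.1, -1.0, 0, 0, 0, 0, 10], [0.1, -1.1, 0, 0, 0, 0, 10], [0.1, -1.0, 0, 0, 0, 0, 10], [0.1, -1.0, 0, 0, 0, 0, 10], [0.2, -1.1, 0, 0, 0, 0, 10], [0.2, -1.0, 0, 0, 0, 0, 10], [0.1, -1.0, 0, 0, 0, 0, 10]]
to 198.7 cmd [496.9 -49.8] [[0.2, -1.1, 0, 0, 0, 0, 10], [0.3, -1.0, 0, 0, 0, 0, 10], [0.2, -1.0, 0, 0, 0, 0, 10], [0.3, -1.0, 0, 0, 0, 0, 10], [0.2, -1.0, 0, 0, 0, 0, 10], [0.3, -1.0, 0, 0, 0, 0, 10], [0.3, -1.0, 0, 0, 0, 0, 10], [0.4, -1.0, 0, 0, 0, 0, 10]]
to 206.7 cmd [500.1 -57.6] [[0.3, -1.0, 0, 0, 0, 0, 10], [0.4, -1.0, 0, 0, 0, 0, 10], [0.4, -1.0, 0, 0, 0, 0, 10], [0.3, -1.0, 0, 0, 0, 0, 10], [0.5, -0.9, 0, 0, 0, 0, 10], [0.4, -1.0, 0, 0, 0, 0, 10], [0.4, -0.9, 0, 0, 0, 0, 10], [0.5, -1.0, 0, 0, 0, 0, 10]]
to 214.7 cmd [504.4 -64.8] [[0.5, -0.9, 0, 0, 0, 0, 10], [0.5, -0.9, 0, 0, 0, 0, 10], [0.5, -0.9, 0, 0, 0, 0, 10], [0.5, -0.9, 0, 0, 0, 0, 10], [0.6, -0.9, 0, 0, 0, 0, 10], [0.5, -0.9, 0, 0, 0, 0, 10], [0.6, -0.9, 0, 0, 0, 0, 10], [0.6, -0.9, 0, 0, 0, 0, 10]]
```

Request:
move_arm(plan=[[-0.8,-1.0,0.3,0,0,0,10],[-0.1,-1.0,0.3,0,0,0,10],[-0.1,-1.1,0,0,0,0,10],[0.0,-1.0,0,0,0,0,10],[0.0,-1.1,0,0,0,0,10],[0.0,-1.0,0,0,0,0,10],[0.0,-1.1,0,0,0,0,10],[0.1,-1.0,0,0,0,0,10]])

```text
time_s: 9.2
tool_pos: [493.7, -33.4, 175.1]
eef_rot: [-0.0, 0.835, 0.551, -0.0]
ft_force: [3.1, 0.0, -5.1]
finger_gap: 20.6
```

```bash
python3 st.py
```

```text
t 9.3 pos [493.7 -33.5 175.1] ang 182.4 r 59.8 F [ 2.9  0.3 -5.7] Frad -3.0 Ftan(ccw) -0.2 gap 20.5 tq [ 0.04 -0.44  0.02]
```

```bash
python3 arc.py 493.8 -33.4 182.7 1 5 "(554.1,-30.6)"
```

```text
to 190.7 cmd [495.1 -41.7] [[0.4, -1.1, 0, 0, 0, 0, 10], [0.1, -1.0, 0, 0, 0, 0, 10], [0.1, -1.1, 0, 0, 0, 0, 10], [0.1, -1.0, 0, 0, 0, 0, 10], [0.1, -1.0, 0, 0, 0, 0, 10], [0.2, -1.1, 0, 0, 0, 0, 10], [0.2, -1.0, 0, 0, 0, 0, 10], [0.1, -1.0, 0, 0, 0, 0, 10]]
to 198.7 cmd [497.3 -49.8] [[0.2, -1.1, 0, 0, 0, 0, 10], [0.3, -1.0, 0, 0, 0, 0, 10], [0.2, -1.0, 0, 0, 0, 0, 10], [0.3, -1.0, 0, 0, 0, 0, 10], [0.2, -1.0, 0, 0, 0, 0, 10], [0.3, -1.0, 0, 0, 0, 0, 10], [0.3, -1.0, 0, 0, 0, 0, 10], [0.4, -1.0, 0, 0, 0, 0, 10]]
to 206.7 cmd [500.5 -57.6] [[0.3, -1.0, 0, 0, 0, 0, 10], [0.4, -1.0, 0, 0, 0, 0, 10], [0.4, -1.0, 0, 0, 0, 0, 10], [0.3, -1.0, 0, 0, 0, 0, 10], [0.5, -0.9, 0, 0, 0, 0, 10], [0.4, -1.0, 0, 0, 0, 0, 10], [0.4, -0.9, 0, 0, 0, 0, 10], [0.5, -1.0, 0, 0, 0, 0, 10]]
to 214.7 cmd [504.8 -64.8] [[0.5, -0.9, 0, 0, 0, 0, 10], [0.5, -0.9, 0, 0, 0, 0, 10], [0.5, -0.9, 0, 0, 0, 0, 10], [0.5, -0.9, 0, 0, 0, 0, 10], [0.6, -0.9, 0, 0, 0, 0, 10], [0.5, -0.9, 0, 0, 0, 0, 10], [0.6, -0.9, 0, 0, 0, 0, 10], [0.6, -0.9, 0, 0, 0, 0, 10]]
to 222.7 cmd [510.  -71.3] [[0.6, -0.8, 0, 0, 0, 0, 10], [0.6, -0.9, 0, 0, 0, 0, 10], [0.6, -0.8, 0, 0, 0, 0, 10], [0.7, -0.8, 0, 0, 0, 0, 10], [0.6, -0.8, 0, 0, 0, 0, 10], [0.7, -0.8, 0, 0, 0, 0, 10], [0.7, -0.8, 0, 0, 0, 0, 10], [0.7, -0.8, 0, 0, 0, 0, 10]]
```

Request:
move_arm(plan=[[0.4,-1.1,-0.3,0,0,0,10],[0.1,-1.0,0,0,0,0,10],[0.1,-1.1,0,0,0,0,10],[0.1,-1.0,0,0,0,0,10],[0.1,-1.0,0,0,0,0,10],[0.2,-1.1,0,0,0,0,10],[0.2,-1.0,0,0,0,0,10],[0.1,-1.0,0,0,0,0,10]])

```text
time_s: 10.3
tool_pos: [494.8, -41.8, 175.1]
eef_rot: [-0.0, 0.835, 0.551, -0.0]
ft_force: [-2.1, 0.0, -3.7]
finger_gap: 20.7
```

```bash
python3 st.py
```

```text
t 10.4 pos [494.9 -41.9 175.1] ang 190.5 r 59.6 F [-2.3  0.1 -3.5] Frad 2.2 Ftan(ccw) -0.6 gap 20.4 tq [-0.02  0.36  0.05]
```

Request:
move_arm(plan=[[0.0,-1.1,-0.2,0,0,0,10],[0.3,-1.0,0,0,0,0,10],[0.2,-1.0,0,0,0,0,10],[0.3,-1.0,0,0,0,0,10],[0.2,-1.0,0,0,0,0,10],[0.3,-1.0,0,0,0,0,10],[0.3,-1.0,0,0,0,0,10],[0.4,-1.0,0,0,0,0,10]])

```text
time_s: 11.4
tool_pos: [497.0, -50.0, 175.0]
eef_rot: [0.0, 0.835, 0.551, -0.0]
ft_force: [-4.3, -0.4, -0.5]
finger_gap: 20.6
```

```bash
python3 st.py
```

```text
t 11.5 pos [497. -50. 175.] ang 198.6 r 59.6 F [-3.7 -1.  -0.5] Frad 3.8 Ftan(ccw) -0.2 gap 20.6 tq [-0.26  0.62 -0.05]
```

```bash
cat > fit2.py <<'E'
import numpy as np,sys,json
from scipy.optimize import least_squares
D=np.array(json.load(open('d.json')))
for k in (6,8,10):
    P=D[:,:2]+D[:,2:]/k
    f=least_squares(lambda c:np.linalg.norm(P-c[:2],axis=1)-60,[553,-31]);print(k,f.x.round(2),f.fun.round(2))
    f=least_squares(lambda c:np.linalg.norm(P-c[:2],axis=1)-c[2],[553,-31,60]);print(k,f.x.round(2),f.fun.round(2))
E
echo '[[501.2,-1.3,-1.2,0.4],[497.6,-8.8,1.4,-0.1],[495.1,-16.8,3.2,-0.1],[494.7,-25.1,-3.6,0.9],[493.8,-33.4,2.9,0.3],[495.1,-41.7,-2.3,0.1],[497.1,-49.8,-3.7,-1]]'>d.json; python3 fit2.py
```

```text
6 [553.74 -30.64] [ 0.39  0.02 -0.27 -0.08 -0.48  0.05  0.43]
6 [563.36 -31.53  69.35] [-0.02  0.   -0.04  0.23 -0.24  0.04  0.03]
8 [553.78 -30.48] [ 0.29  0.05 -0.14 -0.22 -0.31  0.02  0.36]
8 [561.45 -31.16  67.44] [-0.04  0.04  0.05  0.04 -0.12  0.02  0.03]
10 [553.8  -30.38] [ 0.23  0.07 -0.06 -0.3  -0.21  0.01  0.32]
10 [560.34 -30.95  66.35] [-0.06  0.06  0.1  -0.08 -0.05  0.    0.03]
```

```bash
sed -i 's/^if len.*/if len(sys.argv)>6: C=np.array(eval(sys.argv[6]));R=C[2];C=C[:2]/' arc.py; python3 arc.py 497.1 -49.8 198.7 1 3 "(553.8,-30.4,60.5)"
```

```text
to 206.7 cmd [499.8 -57.6] [[-0.3, -1.0, 0, 0, 0, 0, 10], [0.4, -1.0, 0, 0, 0, 0, 10], [0.4, -1.0, 0, 0, 0, 0, 10], [0.4, -0.9, 0, 0, 0, 0, 10], [0.4, -1.0, 0, 0, 0, 0, 10], [0.4, -1.0, 0, 0, 0, 0, 10], [0.5, -0.9, 0, 0, 0, 0, 10], [0.5, -1.0, 0, 0, 0, 0, 10]]
to 214.7 cmd [504.1 -64.8] [[0.4, -0.9, 0, 0, 0, 0, 10], [0.5, -1.0, 0, 0, 0, 0, 10], [0.5, -0.9, 0, 0, 0, 0, 10], [0.6, -0.9, 0, 0, 0, 0, 10], [0.5, -0.9, 0, 0, 0, 0, 10], [0.6, -0.9, 0, 0, 0, 0, 10], [0.6, -0.9, 0, 0, 0, 0, 10], [0.6, -0.8, 0, 0, 0, 0, 10]]
to 222.7 cmd [509.3 -71.4] [[0.6, -0.9, 0, 0, 0, 0, 10], [0.6, -0.9, 0, 0, 0, 0, 10], [0.6, -0.8, 0, 0, 0, 0, 10], [0.7, -0.8, 0, 0, 0, 0, 10], [0.7, -0.8, 0, 0, 0, 0, 10], [0.6, -0.9, 0, 0, 0, 0, 10], [0.7, -0.7, 0, 0, 0, 0, 10], [0.7, -0.8, 0, 0, 0, 0, 10]]
```

Request:
move_arm(plan=[[-0.1,-1.0,0,0,0,0,10],[0.3,-1.0,0,0,0,0,10],[0.3,-1.0,0,0,0,0,10],[0.4,-0.9,0,0,0,0,10],[0.4,-1.0,0,0,0,0,10],[0.4,-1.0,0,0,0,0,10],[0.5,-0.9,0,0,0,0,10],[0.5,-1.0,0,0,0,0,10]])

```text
time_s: 12.5
tool_pos: [500.1, -57.6, 175.0]
eef_rot: [0.0, 0.835, 0.551, 0.0]
ft_force: [-1.5, -0.1, -2.3]
finger_gap: 20.7
```

```bash
python3 st.py
```

```text
t 12.6 pos [500.1 -57.7 175. ] ang 206.5 r 59.7 F [-0.4  0.7 -2.5] Frad 0.1 Ftan(ccw) -0.8 gap 20.4 tq [ 0.04  0.05 -0.04]
```

Good. Continue.

Request:
move_arm(plan=[[0.4,-0.9,0,0,0,0,10],[0.5,-1.0,0,0,0,0,10],[0.5,-0.9,0,0,0,0,10],[0.5,-0.9,0,0,0,0,10],[0.5,-0.9,0,0,0,0,10],[0.6,-0.9,0,0,0,0,10],[0.6,-0.9,0,0,0,0,10],[0.6,-0.8,0,0,0,0,10]])

```text
time_s: 13.6
tool_pos: [503.2, -63.3, 174.9]
eef_rot: [-0.002, 0.835, 0.551, -0.0]
ft_force: [-2.2, 7.6, 0.7]
finger_gap: 20.3
```

```bash
python3 st.py
```

```text
t 13.7 pos [503.2 -63.4 174.9] ang 212.7 r 59.8 F [-1.5  7.2  0.2] Frad -2.6 Ftan(ccw) -6.8 gap 20.8 tq [1.12 0.25 0.02]
```

```bash
python3 arc.py 504.0 -64.8 214.7 2 2 "(553.8,-30.4,60.1)"
```

```text
to 230.7 cmd [515.7 -76.9] [[1.6, -1.5, 0, 0, 0, 0, 10], [1.3, -1.7, 0, 0, 0, 0, 10], [1.3, -1.6, 0, 0, 0, 0, 10], [1.4, -1.6, 0, 0, 0, 0, 10], [1.5, -1.5, 0, 0, 0, 0, 10], [1.5, -1.4, 0, 0, 0, 0, 10], [1.5, -1.5, 0, 0, 0, 0, 10], [1.6, -1.3, 0, 0, 0, 0, 10]]
to 246.7 cmd [530.  -85.6] [[1.7, -1.3, 0, 0, 0, 0, 10], [1.7, -1.2, 0, 0, 0, 0, 10], [1.7, -1.2, 0, 0, 0, 0, 10], [1.8, -1.2, 0, 0, 0, 0, 10], [1.8, -1.0, 0, 0, 0, 0, 10], [1.8, -1.0, 0, 0, 0, 0, 10], [1.9, -0.9, 0, 0, 0, 0, 10], [1.9, -0.9, 0, 0, 0, 0, 10]]
```

Request:
move_arm(plan=[[1.6,-1.5,0,0,0,0,10],[1.3,-1.7,0,0,0,0,10],[1.3,-1.6,0,0,0,0,10],[1.4,-1.6,0,0,0,0,10],[1.5,-1.5,0,0,0,0,10],[1.5,-1.4,0,0,0,0,10],[1.5,-1.5,0,0,0,0,10],[1.6,-1.3,0,0,0,0,10]])

```text
time_s: 14.7
tool_pos: [513.8, -75.7, 174.9]
eef_rot: [-0.002, 0.835, 0.551, -0.001]
ft_force: [-5.3, 5.0, 2.1]
finger_gap: 20.7
```

```bash
python3 st.py
```

```text
t 14.8 pos [513.9 -75.8 174.9] ang 228.6 r 59.8 F [-5.   5.4  2. ] Frad -0.8 Ftan(ccw) -7.3 gap 20.5 tq [0.85 0.66 0.01]
```

Tangential 7.3 N, radial small. Continue with the second row set.

Request:
move_arm(plan=[[1.7,-1.3,0,0,0,0,10],[1.7,-1.2,0,0,0,0,10],[1.7,-1.2,0,0,0,0,10],[1.8,-1.2,0,0,0,0,10],[1.8,-1.0,0,0,0,0,10],[1.8,-1.0,0,0,0,0,10],[1.9,-0.9,0,0,0,0,10],[1.9,-0.9,0,0,0,0,10]])

```text
time_s: 15.8
tool_pos: [527.7, -84.9, 174.8]
eef_rot: [-0.002, 0.835, 0.551, -0.002]
ft_force: [-7.1, 3.7, 3.6]
finger_gap: 20.7
```

```bash
python3 st.py;python3 arc.py 530 -85.6 246.7 2 2 "(553.8,-30.4,60.1)"
```

```text
t 15.9 pos [527.8 -85.  174.9] ang 244.6 r 59.8 F [-6.4  3.9  3. ] Frad -0.8 Ftan(ccw) -7.5 gap 20.6 tq [ 0.64  0.88 -0.03]
to 262.7 cmd [546.2 -90. ] [[2.0, -0.8, 0, 0, 0, 0, 10], [1.9, -0.7, 0, 0, 0, 0, 10], [2.0, -0.7, 0, 0, 0, 0, 10], [2.0, -0.6, 0, 0, 0, 0, 10], [2.1, -0.5, 0, 0, 0, 0, 10], [2.0, -0.4, 0, 0, 0, 0, 10], [2.1, -0.4, 0, 0, 0, 0, 10], [2.1, -0.3, 0, 0, 0, 0, 10]]
to 278.7 cmd [562.9 -89.8] [[2.0, -0.2, 0, 0, 0, 0, 10], [2.1, -0.2, 0, 0, 0, 0, 10], [2.1, -0.1, 0, 0, 0, 0, 10], [2.1, 0.0, 0, 0, 0, 0, 10], [2.1, 0.1, 0, 0, 0, 0, 10], [2.1, 0.1, 0, 0, 0, 0, 10], [2.1, 0.2, 0, 0, 0, 0, 10], [2.1, 0.3, 0, 0, 0, 0, 10]]
```

Request:
move_arm(plan=[[2.0,-0.8,0.1,0,0,0,10],[1.9,-0.7,0.1,0,0,0,10],[2.0,-0.7,0,0,0,0,10],[2.0,-0.6,0,0,0,0,10],[2.1,-0.5,0,0,0,0,10],[2.0,-0.4,0,0,0,0,10],[2.1,-0.4,0,0,0,0,10],[2.1,-0.3,0,0,0,0,10]])

```text
time_s: 16.9
tool_pos: [543.5, -90.0, 174.9]
eef_rot: [-0.002, 0.834, 0.551, -0.003]
ft_force: [-6.9, 2.5, 2.2]
finger_gap: 20.5
```

```bash
python3 st.py
```

```text
t 17.0 pos [543.6 -90.  174.9] ang 260.5 r 59.9 F [-7.   1.5  2.3] Frad -0.3 Ftan(ccw) -7.1 gap 20.3 tq [0.29 0.98 0.04]
```

Request:
move_arm(plan=[[2.0,-0.2,0,0,0,0,10],[2.1,-0.2,0,0,0,0,10],[2.1,-0.1,0,0,0,0,10],[2.1,0.0,0,0,0,0,10],[2.1,0.1,0,0,0,0,10],[2.1,0.1,0,0,0,0,10],[2.1,0.2,0,0,0,0,10],[2.1,0.3,0,0,0,0,10]])

```text
time_s: 18.0
tool_pos: [560.1, -90.5, 174.9]
eef_rot: [-0.001, 0.834, 0.551, -0.003]
ft_force: [-7.7, -1.5, 2.3]
finger_gap: 20.8
```

```bash
python3 st.py;python3 arc.py 562.9 -89.8 278.7 2 2 "(553.8,-30.4,60.1)"
```

```text
t 18.1 pos [560.3 -90.5 174.9] ang 276.5 r 59.9 F [-6.8 -0.7  2.3] Frad -0.0 Ftan(ccw) -6.8 gap 20.7 tq [-0.08  1.06  0.04]
to 294.7 cmd [578.9 -85. ] [[2.1, 0.3, 0, 0, 0, 0, 10], [2.0, 0.5, 0, 0, 0, 0, 10], [2.1, 0.5, 0, 0, 0, 0, 10], [2.0, 0.5, 0, 0, 0, 0, 10], [2.0, 0.7, 0, 0, 0, 0, 10], [1.9, 0.7, 0, 0, 0, 0, 10], [2.0, 0.8, 0, 0, 0, 0, 10], [1.9, 0.8, 0, 0, 0, 0, 10]]
to 310.7 cmd [593. -76.] [[1.9, 0.9, 0, 0, 0, 0, 10], [1.9, 1.0, 0, 0, 0, 0, 10], [1.8, 1.0, 0, 0, 0, 0, 10], [1.8, 1.1, 0, 0, 0, 0, 10], [1.7, 1.2, 0, 0, 0, 0, 10], [1.7, 1.2, 0, 0, 0, 0, 10], [1.7, 1.3, 0, 0, 0, 0, 10], [1.6, 1.3, 0, 0, 0, 0, 10]]
```

Very clean. Continue.

Request:
move_arm(plan=[[2.1,0.3,0,0,0,0,10],[2.0,0.5,0,0,0,0,10],[2.1,0.5,0,0,0,0,10],[2.0,0.5,0,0,0,0,10],[2.0,0.7,0,0,0,0,10],[1.9,0.7,0,0,0,0,10],[2.0,0.8,0,0,0,0,10],[1.9,0.8,0,0,0,0,10]])

```text
time_s: 19.1
tool_pos: [576.3, -86.5, 174.9]
eef_rot: [-0.001, 0.834, 0.551, -0.003]
ft_force: [-6.7, -3.2, 2.1]
finger_gap: 20.6
```

```bash
python3 st.py
```

```text
t 19.2 pos [576.4 -86.4 174.9] ang 292.5 r 59.9 F [-6.5 -3.1  2.4] Frad 0.4 Ftan(ccw) -7.2 gap 20.8 tq [-0.28  1.   -0.05]
```

Request:
move_arm(plan=[[1.9,0.9,0,0,0,0,10],[1.9,1.0,0,0,0,0,10],[1.8,1.0,0,0,0,0,10],[1.8,1.1,0,0,0,0,10],[1.7,1.2,0,0,0,0,10],[1.7,1.2,0,0,0,0,10],[1.7,1.3,0,0,0,0,10],[1.6,1.3,0,0,0,0,10]])

```text
time_s: 20.2
tool_pos: [590.7, -78.1, 174.9]
eef_rot: [-0.0, 0.834, 0.551, -0.003]
ft_force: [-6.6, -4.2, 0.8]
finger_gap: 20.5
```

```bash
python3 st.py;python3 arc.py 593 -76 310.7 2 5 "(553.8,-30.4,60.1)"
```

```text
t 20.3 pos [590.8 -78.  174.9] ang 308.4 r 60.0 F [-6.5 -3.9  0.7] Frad -1.0 Ftan(ccw) -7.5 gap 20.6 tq [-0.61  0.88 -0.04]
to 326.7 cmd [604.  -63.4] [[1.6, 1.4, 0, 0, 0, 0, 10], [1.5, 1.5, 0, 0, 0, 0, 10], [1.4, 1.5, 0, 0, 0, 0, 10], [1.5, 1.5, 0, 0, 0, 0, 10], [1.3, 1.6, 0, 0, 0, 0, 10], [1.3, 1.7, 0, 0, 0, 0, 10], [1.2, 1.7, 0, 0, 0, 0, 10], [1.2, 1.7, 0, 0, 0, 0, 10]]
to 342.7 cmd [611.2 -48.3] [[1.2, 1.8, 0, 0, 0, 0, 10], [1.0, 1.8, 0, 0, 0, 0, 10], [1.0, 1.8, 0, 0, 0, 0, 10], [0.9, 1.9, 0, 0, 0, 0, 10], [0.9, 1.9, 0, 0, 0, 0, 10], [0.8, 2.0, 0, 0, 0, 0, 10], [0.7, 1.9, 0, 0, 0, 0, 10], [0.7, 2.0, 0, 0, 0, 0, 10]]
to 358.7 cmd [613.9 -31.8] [[0.6, 2.0, 0, 0, 0, 0, 10], [0.5, 2.1, 0, 0, 0, 0, 10], [0.4, 2.0, 0, 0, 0, 0, 10], [0.4, 2.1, 0, 0, 0, 0, 10], [0.3, 2.1, 0, 0, 0, 0, 10], [0.2, 2.0, 0, 0, 0, 0, 10], [0.2, 2.1, 0, 0, 0, 0, 10], [0.1, 2.1, 0, 0, 0, 0, 10]]
to 374.7 cmd [611.9 -15.1] [[0.0, 2.1, 0, 0, 0, 0, 10], [-0.1, 2.1, 0, 0, 0, 0, 10], [-0.1, 2.1, 0, 0, 0, 0, 10], [-0.2, 2.1, 0, 0, 0, 0, 10], [-0.3, 2.1, 0, 0, 0, 0, 10], [-0.3, 2.1, 0, 0, 0, 0, 10], [-0.5, 2.0, 0, 0, 0, 0, 10], [-0.5, 2.1, 0, 0, 0, 0, 10]]
to 390.7 cmd [6.055e+02 3.000e-01] [[-0.5, 2.0, 0, 0, 0, 0, 10], [-0.7, 2.0, 0, 0, 0, 0, 10], [-0.7, 1.9, 0, 0, 0, 0, 10], [-0.8, 2.0, 0, 0, 0, 0, 10], [-0.8, 1.9, 0, 0, 0, 0, 10], [-0.9, 1.9, 0, 0, 0, 0, 10], [-1.0, 1.9, 0, 0, 0, 0, 10], [-1.0, 1.8, 0, 0, 0, 0, 10]]
```

Request:
move_arm(plan=[[1.6,1.4,0,0,0,0,10],[1.5,1.5,0,0,0,0,10],[1.4,1.5,0,0,0,0,10],[1.5,1.5,0,0,0,0,10],[1.3,1.6,0,0,0,0,10],[1.3,1.7,0,0,0,0,10],[1.2,1.7,0,0,0,0,10],[1.2,1.7,0,0,0,0,10]])

```text
time_s: 21.3
tool_pos: [602.2, -66.2, 174.9]
eef_rot: [0.001, 0.834, 0.551, -0.003]
ft_force: [-5.1, -5.5, 0.5]
finger_gap: 20.6
```

```bash
python3 st.py
```

```text
t 21.4 pos [602.3 -66.  175. ] ang 324.4 r 60.1 F [-5.2 -5.6  0.1] Frad -1.0 Ftan(ccw) -7.6 gap 20.8 tq [-0.84  0.66 -0.02]
```

Request:
move_arm(plan=[[1.2,1.8,0,0,0,0,10],[1.0,1.8,0,0,0,0,10],[1.0,1.8,0,0,0,0,10],[0.9,1.9,0,0,0,0,10],[0.9,1.9,0,0,0,0,10],[0.8,2.0,0,0,0,0,10],[0.7,1.9,0,0,0,0,10],[0.7,2.0,0,0,0,0,10]])

```text
time_s: 22.4
tool_pos: [610.1, -51.4, 175.0]
eef_rot: [0.001, 0.834, 0.551, -0.003]
ft_force: [-3.3, -6.9, -1.1]
finger_gap: 20.3
```

```bash
python3 st.py
```

```text
t 22.5 pos [610.1 -51.3 175. ] ang 340.3 r 60.1 F [-2.8 -6.8 -1.2] Frad -0.4 Ftan(ccw) -7.3 gap 20.4 tq [-0.99  0.47  0.01]
```

Request:
move_arm(plan=[[0.6,2.0,0,0,0,0,10],[0.5,2.1,0,0,0,0,10],[0.4,2.0,0,0,0,0,10],[0.4,2.1,0,0,0,0,10],[0.3,2.1,0,0,0,0,10],[0.2,2.0,0,0,0,0,10],[0.2,2.1,0,0,0,0,10],[0.1,2.1,0,0,0,0,10]])

```text
time_s: 23.5
tool_pos: [613.5, -35.2, 175.0]
eef_rot: [0.002, 0.834, 0.551, -0.002]
ft_force: [-0.7, -7.8, -2.2]
finger_gap: 20.3
```

```bash
python3 st.py
```

```text
t 23.6 pos [613.6 -35.  175. ] ang 356.2 r 60.2 F [-0.4 -7.1 -2.1] Frad 0.1 Ftan(ccw) -7.1 gap 20.4 tq [-1.02  0.07  0.  ]
```

Request:
move_arm(plan=[[0.0,2.1,-0.1,0,0,0,10],[-0.1,2.1,0,0,0,0,10],[-0.1,2.1,0,0,0,0,10],[-0.2,2.1,0,0,0,0,10],[-0.3,2.1,0,0,0,0,10],[-0.3,2.1,0,0,0,0,10],[-0.5,2.0,0,0,0,0,10],[-0.5,2.1,0,0,0,0,10]])

```text
time_s: 24.6
tool_pos: [612.4, -18.4, 175.1]
eef_rot: [0.003, 0.834, 0.551, -0.001]
ft_force: [1.1, -6.9, -2.8]
finger_gap: 20.2
```

```bash
python3 st.py
```

```text
t 24.7 pos [612.4 -18.3 175.1] ang 12.2 r 60.2 F [ 1.1 -7.  -2.6] Frad -0.4 Ftan(ccw) -7.1 gap 20.4 tq [-1.02 -0.19 -0.08]
```

```bash
sed -i 's/553.5,-31\]/553.8,-30.4]/' st.py; python3 arc.py 611.9 -15.1 374.7 2.35 1 "(553.8,-30.4,60.1)"
```

```text
to 393.50000000000017 cmd [603.9   2.8] [[-0.6, 2.3, 0, 0, 0, 0, 10], [-0.8, 2.4, 0, 0, 0, 0, 10], [-0.9, 2.3, 0, 0, 0, 0, 10], [-0.9, 2.2, 0, 0, 0, 0, 10], [-1.1, 2.3, 0, 0, 0, 0, 10], [-1.1, 2.2, 0, 0, 0, 0, 10], [-1.3, 2.1, 0, 0, 0, 0, 10], [-1.3, 2.1, 0, 0, 0, 0, 10]]
```

Request:
move_arm(plan=[[-0.6,2.3,-0.1,0,0,0,10],[-0.8,2.4,-0.1,0,0,0,10],[-0.9,2.3,0,0,0,0,10],[-0.9,2.2,0,0,0,0,10],[-1.1,2.3,0,0,0,0,10],[-1.1,2.2,0,0,0,0,10],[-1.3,2.1,0,0,0,0,10],[-1.3,2.1,0,0,0,0,10]])

```text
time_s: 25.7
tool_pos: [605.3, -0.2, 175.1]
eef_rot: [0.003, 0.834, 0.551, -0.0]
ft_force: [3.3, -6.6, -3.8]
finger_gap: 20.4
```

Request:
move_arm(plan=[[0,0,0,0,0,0,10],[0,0,0,0,0,0,10],[0,0,0,0,0,0,10],[0,0,0,0,0,0,10],[0,0,0,0,0,0,10],[0,0,0,0,0,0,10],[0,0,0,0,0,0,10],[0,0,0,0,0,0,10]])

```text
time_s: 26.7
tool_pos: [605.2, 0.0, 175.1]
eef_rot: [0.003, 0.834, 0.551, -0.0]
ft_force: [2.8, -5.2, -3.4]
finger_gap: 20.5
```

```bash
python3 st.py; python3 - <<'E'
from h import *
for n,b in (('scene',(195,130)),('side',(200,150))):
    c=shot(n);x,y=b;cv2.imwrite(f'pics/{n}4.png',cv2.resize(c['image'][y:y+110,x:x+110],None,fx=5,fy=5)[:,:,::-1])
E
```

```text
t 26.8 pos [605.2   0.  175.1] ang 30.6 r 59.7 F [ 3.2 -5.9 -3.7] Frad -0.2 Ftan(ccw) -6.7 gap 20.1 tq [-0.88 -0.55 -0.03]
```

View pics/side4.png

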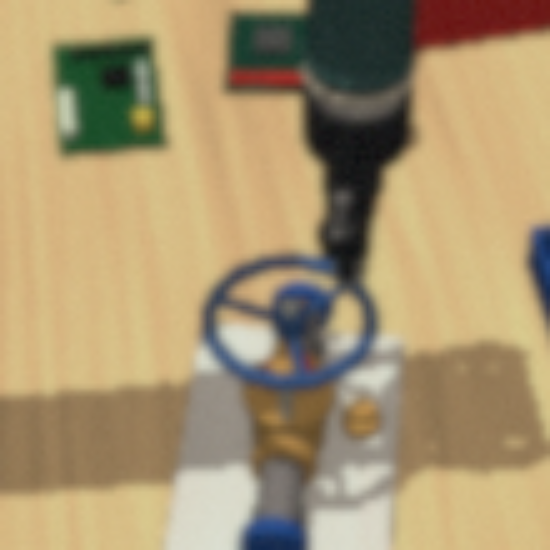

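```bash
python3 arc.py 603.9 2.8 393.5 -3.4 2 "(553.8,-30.4,60.1)"; python3 arc.py 610 -51 339.1 -1 6 "(553.8,-30.4,60.1)" | cut -c 1-40
```

```text
to 366.3000000000002 cmd [613.5 -23.8] [[1.9, -3.1, 0, 0, 0, 0, 10], [1.7, -3.1, 0, 0, 0, 0, 10], [1.5, -3.2, 0, 0, 0, 0, 10], [1.3, -3.3, 0, 0, 0, 0, 10], [1.1, -3.4, 0, 0, 0, 0, 10], [0.9, -3.5, 0, 0, 0, 0, 10], [0.7, -3.5, 0, 0, 0, 0, 10], [0.5, -3.5, 0, 0, 0, 0, 10]]
to 339.10000000000036 cmd [609.9 -51.8] [[0.3, -3.6, 0, 0, 0, 0, 10], [0.1, -3.5, 0, 0, 0, 0, 10], [-0.1, -3.6, 0, 0, 0, 0, 10], [-0.4, -3.5, 0, 0, 0, 0, 10], [-0.5, -3.6, 0, 0, 0, 0, 10], [-0.8, -3.4, 0, 0, 0, 0, 10], [-1.0, -3.5, 0, 0, 0, 0, 10], [-1.2, -3.3, 0, 0, 0, 0, 10]]
to 331.1 cmd [606.4 -59.4] [[-0.4, -1.8,
to 323.1 cmd [601.9 -66.5] [[-0.5, -1.0,
to 315.1 cmd [596.4 -72.8] [[-0.7, -0.8,
to 307.1 cmd [590.1 -78.3] [[-0.8, -0.8,
to 299.1 cmd [583.  -82.9] [[-0.9, -0.7,
to 291.1 cmd [575.4 -86.5] [[-0.9, -0.5,
```

Request:
move_arm(plan=[[1.9,-3.1,0.1,0,0,0,10],[1.7,-3.1,0.1,0,0,0,10],[1.5,-3.2,0,0,0,0,10],[1.3,-3.3,0,0,0,0,10],[1.1,-3.4,0,0,0,0,10],[0.9,-3.5,0,0,0,0,10],[0.7,-3.5,0,0,0,0,10],[0.5,-3.5,0,0,0,0,10]])

```text
time_s: 27.9
tool_pos: [613.4, -24.0, 175.0]
eef_rot: [-0.0, 0.835, 0.551, -0.0]
ft_force: [-1.6, -0.3, -1.3]
finger_gap: 21.1
```

```bash
python3 st.py
```

```text
t 28.0 pos [613.4 -24.2 175. ] ang 5.9 r 59.9 F [-1.6 -0.5 -1.3] Frad -1.6 Ftan(ccw) -0.3 gap 20.4 tq [-0.16  0.36 -0.04]
```

Request:
move_arm(plan=[[0.1,-3.6,0,0,0,0,10],[0.1,-3.5,0,0,0,0,10],[-0.1,-3.6,0,0,0,0,10],[-0.4,-3.5,0,0,0,0,10],[-0.5,-3.6,0,0,0,0,10],[-0.8,-3.4,0,0,0,0,10],[-1.0,-3.5,0,0,0,0,10],[-1.2,-3.3,0,0,0,0,10]])

```text
time_s: 29.0
tool_pos: [609.8, -52.0, 175.1]
eef_rot: [0.0, 0.835, 0.551, 0.0]
ft_force: [-0.1, 1.3, -2.5]
finger_gap: 20.3
```

```bash
python3 st.py;  python3 arc.py 609.7 -51.8 339.1 -1 6 "(553.8,-30.4,59.9)"
```

```text
t 29.1 pos [609.7 -52.3 175.1] ang 338.6 r 60.0 F [ 0.   0.2 -2.6] Frad -0.0 Ftan(ccw) 0.1 gap 20.6 tq [-0.02  0.07  0.03]
to 331.1 cmd [606.2 -59.3] [[-0.3, -0.9, 0, 0, 0, 0, 10], [-0.4, -1.0, 0, 0, 0, 0, 10], [-0.4, -1.0, 0, 0, 0, 0, 10], [-0.5, -0.9, 0, 0, 0, 0, 10], [-0.4, -1.0, 0, 0, 0, 0, 10], [-0.5, -0.9, 0, 0, 0, 0, 10], [-0.5, -0.9, 0, 0, 0, 0, 10], [-0.5, -0.9, 0, 0, 0, 0, 10]]
to 323.1 cmd [601.7 -66.4] [[-0.5, -1.0, 0, 0, 0, 0, 10], [-0.5, -0.9, 0, 0, 0, 0, 10], [-0.5, -0.9, 0, 0, 0, 0, 10], [-0.6, -0.8, 0, 0, 0, 0, 10], [-0.6, -0.9, 0, 0, 0, 0, 10], [-0.6, -0.9, 0, 0, 0, 0, 10], [-0.6, -0.8, 0, 0, 0, 0, 10], [-0.6, -0.9, 0, 0, 0, 0, 10]]
to 315.1 cmd [596.2 -72.7] [[-0.6, -0.8, 0, 0, 0, 0, 10], [-0.7, -0.8, 0, 0, 0, 0, 10], [-0.6, -0.8, 0, 0, 0, 0, 10], [-0.7, -0.8, 0, 0, 0, 0, 10], [-0.7, -0.8, 0, 0, 0, 0, 10], [-0.7, -0.8, 0, 0, 0, 0, 10], [-0.7, -0.7, 0, 0, 0, 0, 10], [-0.8, -0.8, 0, 0, 0, 0, 10]]
to 307.1 cmd [589.9 -78.2] [[-0.7, -0.7, 0, 0, 0, 0, 10], [-0.8, -0.7, 0, 0, 0, 0, 10], [-0.7, -0.7, 0, 0, 0, 0, 10], [-0.8, -0.7, 0, 0, 0, 0, 10], [-0.8, -0.7, 0, 0, 0, 0, 10], [-0.8, -0.7, 0, 0, 0, 0, 10], [-0.8, -0.6, 0, 0, 0, 0, 10], [-0.9, -0.7, 0, 0, 0, 0, 10]]
to 299.1 cmd [582.9 -82.7] [[-0.8, -0.6, 0, 0, 0, 0, 10], [-0.9, -0.6, 0, 0, 0, 0, 10], [-0.8, -0.6, 0, 0, 0, 0, 10], [-0.9, -0.6, 0, 0, 0, 0, 10], [-0.9, -0.5, 0, 0, 0, 0, 10], [-0.9, -0.6, 0, 0, 0, 0, 10], [-0.9, -0.5, 0, 0, 0, 0, 10], [-0.9, -0.5, 0, 0, 0, 0, 10]]
to 291.1 cmd [575.4 -86.3] [[-0.9, -0.5, 0, 0, 0, 0, 10], [-0.9, -0.5, 0, 0, 0, 0, 10], [-0.9, -0.5, 0, 0, 0, 0, 10], [-1.0, -0.4, 0, 0, 0, 0, 10], [-0.9, -0.5, 0, 0, 0, 0, 10], [-1.0, -0.4, 0, 0, 0, 0, 10], [-1.0, -0.4, 0, 0, 0, 0, 10], [-0.9, -0.4, 0, 0, 0, 0, 10]]
```

Request:
move_arm(plan=[[-0.3,-0.9,0,0,0,0,10],[-0.4,-1.0,0,0,0,0,10],[-0.4,-1.0,0,0,0,0,10],[-0.5,-0.9,0,0,0,0,10],[-0.4,-1.0,0,0,0,0,10],[-0.5,-0.9,0,0,0,0,10],[-0.5,-0.9,0,0,0,0,10],[-0.5,-0.9,0,0,0,0,10]])

```text
time_s: 30.1
tool_pos: [606.3, -59.4, 175.1]
eef_rot: [0.0, 0.835, 0.551, 0.0]
ft_force: [1.4, 0.5, -2.2]
finger_gap: 20.7
```

```bash
python3 st.py
```

```text
t 30.2 pos [606.3 -59.5 175.1] ang 331.0 r 60.0 F [ 1.2 -0.5 -3. ] Frad 1.3 Ftan(ccw) 0.2 gap 21.0 tq [-0.1  -0.26 -0.02]
```

Request:
move_arm(plan=[[-0.5,-1.0,-0.1,0,0,0,10],[-0.5,-0.9,-0.1,0,0,0,10],[-0.5,-0.9,0,0,0,0,10],[-0.5,-0.9,0,0,0,0,10],[-0.6,-0.9,0,0,0,0,10],[-0.6,-0.9,0,0,0,0,10],[-0.6,-0.8,0,0,0,0,10],[-0.6,-0.9,0,0,0,0,10]])

```text
time_s: 31.2
tool_pos: [601.9, -66.6, 175.1]
eef_rot: [0.0, 0.835, 0.551, 0.0]
ft_force: [0.6, -0.1, -2.1]
finger_gap: 20.3
```

```bash
python3 st.py
```

```text
t 31.3 pos [601.8 -66.6 175. ] ang 323.0 r 60.1 F [ 0.9 -0.4 -1.4] Frad 1.0 Ftan(ccw) 0.2 gap 20.5 tq [-0.13 -0.14  0.02]
```

Request:
move_arm(plan=[[-0.6,-0.8,0,0,0,0,10],[-0.7,-0.8,0,0,0,0,10],[-0.6,-0.8,0,0,0,0,10],[-0.7,-0.8,0,0,0,0,10],[-0.7,-0.8,0,0,0,0,10],[-0.7,-0.8,0,0,0,0,10],[-0.7,-0.7,0,0,0,0,10],[-0.8,-0.8,0,0,0,0,10]])

```text
time_s: 32.3
tool_pos: [596.4, -72.9, 175.0]
eef_rot: [0.0, 0.835, 0.551, 0.0]
ft_force: [2.2, -0.8, 0.1]
finger_gap: 20.6
```

```bash
python3 st.py
```

```text
t 32.4 pos [596.3 -73.  175. ] ang 315.0 r 60.2 F [ 1.6 -0.7  0. ] Frad 1.6 Ftan(ccw) 0.6 gap 20.5 tq [-0.17 -0.22 -0.04]
```

Request:
move_arm(plan=[[-0.7,-0.8,0,0,0,0,10],[-0.8,-0.8,0,0,0,0,10],[-0.7,-0.7,0,0,0,0,10],[-0.8,-0.7,0,0,0,0,10],[-0.8,-0.7,0,0,0,0,10],[-0.8,-0.7,0,0,0,0,10],[-0.8,-0.6,0,0,0,0,10],[-0.9,-0.7,0,0,0,0,10]])

```text
time_s: 33.4
tool_pos: [590.0, -78.6, 174.9]
eef_rot: [0.0, 0.835, 0.551, 0.0]
ft_force: [1.1, 0.4, 0.9]
finger_gap: 20.5
```

```bash
python3 st.py
```

```text
t 33.5 pos [589.9 -78.6 175. ] ang 306.9 r 60.3 F [ 1.  -0.6  1.1] Frad 1.0 Ftan(ccw) 0.5 gap 20.7 tq [-0.17 -0.1   0.02]
```

Request:
move_arm(plan=[[-0.8,-0.6,0,0,0,0,10],[-0.9,-0.6,0,0,0,0,10],[-0.8,-0.6,0,0,0,0,10],[-0.9,-0.6,0,0,0,0,10],[-0.9,-0.5,0,0,0,0,10],[-0.9,-0.6,0,0,0,0,10],[-0.9,-0.5,0,0,0,0,10],[-0.9,-0.5,0,0,0,0,10]])

```text
time_s: 34.5
tool_pos: [583.0, -83.1, 174.9]
eef_rot: [0.0, 0.835, 0.551, 0.0]
ft_force: [1.5, -1.7, 1.4]
finger_gap: 20.3
```

```bash
python3 st.py
```

```text
t 34.6 pos [583.  -83.2 174.9] ang 298.9 r 60.3 F [ 1.4 -2.1  1.4] Frad 2.5 Ftan(ccw) 0.2 gap 20.5 tq [-0.28 -0.14  0.01]
```

Request:
move_arm(plan=[[-0.4,-0.5,0,0,0,0,10],[-0.5,-0.2,0,0,0,0,10],[-0.4,-0.3,0,0,0,0,10],[-0.5,-0.2,0,0,0,0,10],[-0.4,-0.3,0,0,0,0,10],[-0.5,-0.2,0,0,0,0,10],[-0.5,-0.3,0,0,0,0,10],[-0.5,-0.2,0,0,0,0,10]])

```text
time_s: 35.6
tool_pos: [580.9, -84.3, 175.0]
eef_rot: [0.0, 0.835, 0.551, 0.002]
ft_force: [7.9, 2.8, -1.4]
finger_gap: 20.5
```

```bash
python3 st.py
```

```text
t 35.7 pos [580.8 -84.3 175. ] ang 296.6 r 60.3 F [ 7.5  2.5 -1.5] Frad 1.1 Ftan(ccw) 7.8 gap 20.3 tq [ 0.41 -1.09  0.03]
```

```bash
python3 arc.py 579.2 -85.1 294.9 -1.875 6 "(553.8,-30.4,60.1)"
```

```text
to 279.9 cmd [564.1 -89.6] [[-1.9, -0.6, 0, 0, 0, 0, 10], [-1.8, -0.8, 0, 0, 0, 0, 10], [-1.9, -0.6, 0, 0, 0, 0, 10], [-1.8, -0.6, 0, 0, 0, 0, 10], [-1.9, -0.6, 0, 0, 0, 0, 10], [-1.9, -0.5, 0, 0, 0, 0, 10], [-1.9, -0.4, 0, 0, 0, 0, 10], [-2.0, -0.4, 0, 0, 0, 0, 10]]
to 264.9 cmd [548.5 -90.3] [[-1.9, -0.3, 0, 0, 0, 0, 10], [-2.0, -0.3, 0, 0, 0, 0, 10], [-1.9, -0.1, 0, 0, 0, 0, 10], [-2.0, -0.1, 0, 0, 0, 0, 10], [-1.9, -0.1, 0, 0, 0, 0, 10], [-2.0, 0.0, 0, 0, 0, 0, 10], [-2.0, 0.1, 0, 0, 0, 0, 10], [-1.9, 0.1, 0, 0, 0, 0, 10]]
to 249.89999999999998 cmd [533.1 -86.8] [[-2.0, 0.2, 0, 0, 0, 0, 10], [-1.9, 0.3, 0, 0, 0, 0, 10], [-2.0, 0.3, 0, 0, 0, 0, 10], [-1.9, 0.4, 0, 0, 0, 0, 10], [-1.9, 0.5, 0, 0, 0, 0, 10], [-1.9, 0.5, 0, 0, 0, 0, 10], [-1.9, 0.6, 0, 0, 0, 0, 10], [-1.9, 0.7, 0, 0, 0, 0, 10]]
to 234.89999999999998 cmd [519.2 -79.6] [[-1.8, 0.7, 0, 0, 0, 0, 10], [-1.8, 0.7, 0, 0, 0, 0, 10], [-1.8, 0.9, 0, 0, 0, 0, 10], [-1.7, 0.8, 0, 0, 0, 0, 10], [-1.8, 1.0, 0, 0, 0, 0, 10], [-1.7, 1.0, 0, 0, 0, 0, 10], [-1.6, 1.0, 0, 0, 0, 0, 10], [-1.7, 1.1, 0, 0, 0, 0, 10]]
to 219.89999999999998 cmd [507.7 -69. ] [[-1.5, 1.2, 0, 0, 0, 0, 10], [-1.6, 1.2, 0, 0, 0, 0, 10], [-1.5, 1.3, 0, 0, 0, 0, 10], [-1.5, 1.3, 0, 0, 0, 0, 10], [-1.4, 1.3, 0, 0, 0, 0, 10], [-1.4, 1.4, 0, 0, 0, 0, 10], [-1.3, 1.5, 0, 0, 0, 0, 10], [-1.3, 1.4, 0, 0, 0, 0, 10]]
to 204.89999999999998 cmd [499.3 -55.7] [[-1.2, 1.6, 0, 0, 0, 0, 10], [-1.2, 1.5, 0, 0, 0, 0, 10], [-1.2, 1.7, 0, 0, 0, 0, 10], [-1.0, 1.6, 0, 0, 0, 0, 10], [-1.1, 1.7, 0, 0, 0, 0, 10], [-0.9, 1.7, 0, 0, 0, 0, 10], [-1.0, 1.7, 0, 0, 0, 0, 10], [-0.8, 1.8, 0, 0, 0, 0, 10]]
```

Request:
move_arm(plan=[[-1.9,-0.6,0,0,0,0,10],[-1.8,-0.8,0,0,0,0,10],[-1.9,-0.6,0,0,0,0,10],[-1.8,-0.6,0,0,0,0,10],[-1.9,-0.6,0,0,0,0,10],[-1.9,-0.5,0,0,0,0,10],[-1.9,-0.4,0,0,0,0,10],[-2.0,-0.4,0,0,0,0,10]])

```text
time_s: 36.7
tool_pos: [566.0, -89.5, 175.1]
eef_rot: [0.001, 0.835, 0.551, 0.002]
ft_force: [7.8, 0.7, -2.9]
finger_gap: 20.6
```

```bash
python3 st.py
```

```text
t 36.8 pos [565.8 -89.5 175.1] ang 281.5 r 60.3 F [ 7.7  0.5 -2.2] Frad 1.0 Ftan(ccw) 7.7 gap 20.7 tq [ 0.08 -1.1   0.02]
```

Request:
move_arm(plan=[[-1.9,-0.3,0,0,0,0,10],[-2.0,-0.3,0,0,0,0,10],[-1.9,-0.1,0,0,0,0,10],[-2.0,-0.1,0,0,0,0,10],[-1.9,-0.1,0,0,0,0,10],[-2.0,0.0,0,0,0,0,10],[-2.0,0.1,0,0,0,0,10],[-1.9,0.1,0,0,0,0,10]])

```text
time_s: 37.8
tool_pos: [550.3, -90.7, 175.0]
eef_rot: [0.001, 0.835, 0.551, 0.001]
ft_force: [7.2, -0.6, -1.9]
finger_gap: 20.2
```

```bash
python3 st.py
```

```text
t 37.9 pos [550.1 -90.7 175.1] ang 266.5 r 60.4 F [ 7.  -0.8 -2.6] Frad 0.3 Ftan(ccw) 7.0 gap 20.8 tq [-0.13 -1.06 -0.01]
```

Request:
move_arm(plan=[[-2.0,0.2,0,0,0,0,10],[-1.9,0.3,0,0,0,0,10],[-2.0,0.3,0,0,0,0,10],[-1.9,0.4,0,0,0,0,10],[-1.9,0.5,0,0,0,0,10],[-1.9,0.5,0,0,0,0,10],[-1.9,0.6,0,0,0,0,10],[-1.9,0.7,0,0,0,0,10]])

```text
time_s: 38.9
tool_pos: [534.8, -87.7, 175.1]
eef_rot: [0.002, 0.835, 0.551, 0.001]
ft_force: [6.8, -2.9, -2.4]
finger_gap: 20.5
```

Request:
move_arm(plan=[[-1.8,0.7,0,0,0,0,10],[-1.8,0.7,0,0,0,0,10],[-1.8,0.9,0,0,0,0,10],[-1.7,0.8,0,0,0,0,10],[-1.8,1.0,0,0,0,0,10],[-1.7,1.0,0,0,0,0,10],[-1.6,1.0,0,0,0,0,10],[-1.7,1.1,0,0,0,0,10]])

```text
time_s: 39.9
tool_pos: [520.7, -80.9, 175.0]
eef_rot: [0.002, 0.834, 0.551, 0.001]
ft_force: [6.2, -4.3, -2.5]
finger_gap: 20.3
```

```bash
python3 st.py
```

```text
t 40.0 pos [520.5 -80.8 175. ] ang 236.6 r 60.4 F [ 6.3 -3.7 -2.1] Frad -0.4 Ftan(ccw) 7.3 gap 20.4 tq [-0.59 -1.01  0.06]
```

Request:
move_arm(plan=[[-1.5,1.2,0,0,0,0,10],[-1.6,1.2,0,0,0,0,10],[-1.5,1.3,0,0,0,0,10],[-1.5,1.3,0,0,0,0,10],[-1.4,1.3,0,0,0,0,10],[-1.4,1.4,0,0,0,0,10],[-1.3,1.5,0,0,0,0,10],[-1.3,1.4,0,0,0,0,10]])

```text
time_s: 41.0
tool_pos: [508.8, -70.7, 175.0]
eef_rot: [0.002, 0.834, 0.551, 0.0]
ft_force: [5.2, -4.9, -2.9]
finger_gap: 20.4
```

```bash
python3 st.py
```

```text
t 41.1 pos [508.7 -70.6 175. ] ang 221.7 r 60.4 F [ 5.2 -5.3 -1.9] Frad -0.4 Ftan(ccw) 7.4 gap 20.4 tq [-0.75 -0.85 -0.02]
```

Request:
move_arm(plan=[[-1.2,1.6,0,0,0,0,10],[-1.2,1.5,0,0,0,0,10],[-1.2,1.7,0,0,0,0,10],[-1.0,1.6,0,0,0,0,10],[-1.1,1.7,0,0,0,0,10],[-0.9,1.7,0,0,0,0,10],[-1.0,1.7,0,0,0,0,10],[-0.8,1.8,0,0,0,0,10]])

```text
time_s: 42.1
tool_pos: [500.0, -57.7, 175.0]
eef_rot: [0.002, 0.834, 0.551, -0.0]
ft_force: [4.2, -6.6, -1.2]
finger_gap: 20.6
```

```bash
python3 st.py
```

```text
t 42.2 pos [500.  -57.6 175. ] ang 206.8 r 60.3 F [ 3.8 -6.1 -0.8] Frad -0.7 Ftan(ccw) 7.2 gap 20.6 tq [-0.92 -0.69  0.06]
```

```bash
python3 arc.py 499.3 -55.7 204.9 1 1 "(553.8,-30.4,60.4)"
```

```text
to 212.9 cmd [503.1 -63.2] [[0.2, -1.1, 0, 0, 0, 0, 10], [0.4, -0.9, 0, 0, 0, 0, 10], [0.5, -1.0, 0, 0, 0, 0, 10], [0.5, -0.9, 0, 0, 0, 0, 10], [0.5, -0.9, 0, 0, 0, 0, 10], [0.6, -0.9, 0, 0, 0, 0, 10], [0.5, -0.9, 0, 0, 0, 0, 10], [0.6, -0.9, 0, 0, 0, 0, 10]]
```

Request:
move_arm(plan=[[0.4,-0.9,0,0,0,0,10],[0.4,-0.9,0,0,0,0,10],[0.4,-0.9,0,0,0,0,10],[0.4,-0.9,0,0,0,0,10],[0.5,-0.9,0,0,0,0,10],[0.5,-0.9,0,0,0,0,10],[0,0,0,0,0,0,10],[0,0,0,0,0,0,10]])

```text
time_s: 43.2
tool_pos: [501.9, -61.2, 174.8]
eef_rot: [-0.0, 0.835, 0.551, -0.0]
ft_force: [1.3, 0.2, 2.8]
finger_gap: 20.5
```

```bash
python3 st.py
```

```text
t 43.3 pos [501.9 -61.2 174.9] ang 210.7 r 60.3 F [0.4 0.1 3. ] Frad -0.4 Ftan(ccw) 0.1 gap 20.9 tq [ 0.04 -0.05 -0.05]
```

Request:
move_arm(plan=[[0,0,0,0,0,0,26],[0,0,0,0,0,0,34],[0,0,0,0,0,0,45],[0,0,0,0,0,0,60],[0,0,0,0,0,0,60],[0,0,0,0,0,0,60],[0,0,0,0,0,0,60],[0,0,0,0,0,0,60]])

```text
time_s: 44.3
tool_pos: [502.0, -61.2, 174.9]
eef_rot: [0.0, 0.835, 0.551, -0.0]
ft_force: [0.2, -0.4, -0.5]
finger_gap: 59.8
```

Request:
move_arm(plan=[[0,0,5,0,0,0,60],[0,0,15,0,0,0,60],[0,0,20,0,0,0,60],[0,0,20,0,0,0,60],[0,0,25,0,0,0,60],[0,0,25,0,0,0,60],[0,0,20,0,0,0,60],[0,0,10,0,0,0,60]])

```text
time_s: 45.3
tool_pos: [502.7, -61.3, 317.1]
eef_rot: [0.001, 0.835, 0.551, 0.001]
ft_force: [0.9, -0.3, 0.1]
finger_gap: 59.7
```

```bash
python3 st.py; python3 - <<'E'
from wl import *
c=meas('w5.png')
for n,b in (('scene',(195,130)),('side',(200,150))):
    c=shot(n);x,y=b;cv2.imwrite(f'pics/{n}5.png',cv2.resize(c['image'][y:y+110,x:x+110],None,fx=5,fy=5)[:,:,::-1])
E
```

```text
t 45.4 pos [502.7 -61.3 317. ] ang 211.2 r 59.7 F [ 0.5 -0.4  0.5] Frad -0.2 Ftan(ccw) 0.6 gap 60.0 tq [-0.01 -0.04 -0.02]
wheel [554.7 -31.3  59.6] 2594
blk [505   0   7  37  78] [508.7  16.3]
blk [   0  159   61   51 1510] [ 34.3 182.5]
blk [229 166  42  34 736] [256.4 182.3]
blk [  0 177  12  13 101] [  4.2 182.9]
blk [  1 190  11  14  94] [  7.2 196.2]
blk [ 14 198  15  13 115] [ 19.5 204.8]
blk [    0   233   512   151 38521] [257.6 333.9]
blk [435 268  14  26 175] [441.7 279.8]
```

View pics/w5.png

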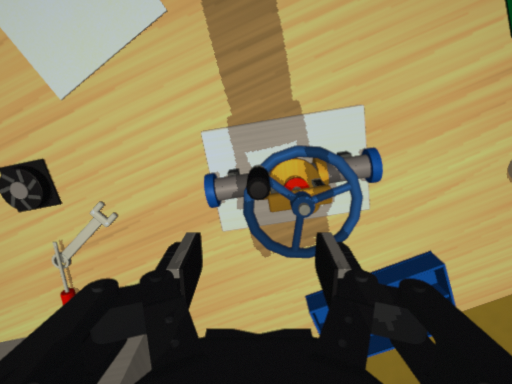

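View pics/side5.png

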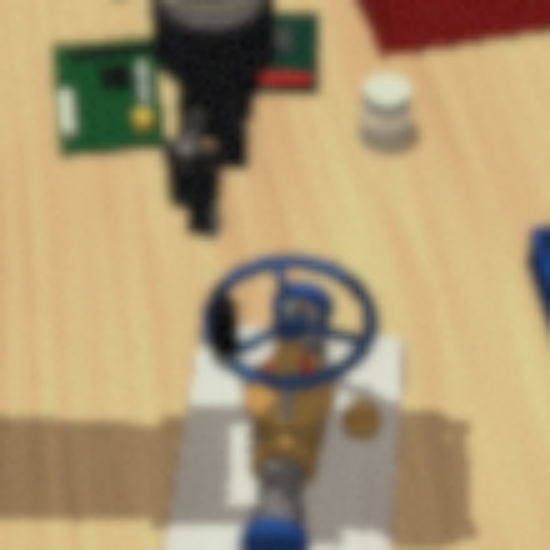

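Wrist picture: the handle stands free at pixel (258,182), clear of the fingers. The wheel centre fits (554.7,-31.3), against (554.9,-31.3) before, so the rig has not moved. In both views the cap and the other bystanders are where they were. Handing in.

```bash
python3 -c "
from station import close_job
print(close_job())"
```

```text
the job is handed in; nothing more can be done
None
```

I opened the stem by an estimated half turn, held it there for over a second, then turned it back to about a quarter turn open. I let go and handed the job in at about 45 s. No verdict was reported. The half-turn and quarter-turn figures come from the handle angle and the wrist force, because the collar's rise was too small to measure in the pictures.

- **Opening:** I turned the gripped handle counter-clockwise. The play was taken up at a handle angle of about 210° (somewhere between 207° and 213°). I turned the stem about 180° beyond that at roughly 7 N and held it there.
- **Turning back:** Going clockwise, the play was taken up at about 297.5°, which makes the play about 93°. I turned another 90.7° at 7–8 N, eased back into the play and opened the gripper.
- **Stem position:** My estimate is 180 ± 4° at the half-turn hold and 90 ± 4° at the end, both inside the 15° allowed.
- **Last checks:** The force on the gripper is about zero and the handle is free of the fingers. The wheel centre is within 0.2 mm of where it was at the start. In the pictures the bystanders that are in view show no movement. I judged them by eye and did not measure them.
- **Disagreement:** The wheel centre differed by 1–4 mm between the side camera, the wrist camera and the arm's own track. I used the arm's track for the angles.

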